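# Torque the draw nut of a hat-block stand

### The job

Clamp the wooden hat block on its tilted stand: take the torque key out of its holder, engage its square drive in the recess of the nut on top of the block, and tighten the nut clockwise until the key's clutch slips. Stop as soon as it slips, before the clutch has slipped an eighth of a turn, leave the nut tight, and stand the key back in its holder. Leave everything else on the bench where it is.

Things in the scene. Friction and masses are not known exactly. Their poses are not given: they have to be found in the camera images.
- key: Torque key, a loose upright T-handled tool 153 mm long, 0.35 kg, standing in the holder. Origin: centre of its tip; z runs up its shaft to the handle, x along the T-handle. From the tip: nose and square drive (see drive) to 30 mm; steel shank 18 mm across to 78 mm; steel collar 46 mm across, 78 to 86 mm; black clutch housing 34 mm across, to 107 mm; T-handle to 153 mm.
- grip (a point): Point on the key's axis 132 mm above the tip, good to grip, firmly (about 45 N), axes as the key's. The black T-handle is a flat paddle 80 mm along x, 18 mm thick along y, from 107 to 153 mm above the tip. The housing below it has a black lug towards +y, out to 32 mm from the axis, 89 to 101 mm above the tip.
- drive (a point): Point on the key's axis 9 mm above its tip: end face of the steel square drive, 16 x 16 mm, which runs from 9 to 30 mm above the tip; its sides lie along the key's x and y while the clutch has not slipped. Below it a round pilot nose, 14 mm across and 9 mm long, its first 4 mm tapered from 9 mm across.
- pointer (a point): Outer end of the steel lug on the key's collar, 30 mm from its axis, 82 mm above the tip; at first towards the key's +y, right under the black lug. The clutch lets collar, shank and drive turn against the handle only above 0.35 to 0.45 N m; it slips smoothly, no dead stop, no sound. At slip a (tightening) it lies at x = -30 sin a, y = 30 cos a mm in the key's frame. Right: a = 0.1 to 0.75 rad.
- holder: Holder, fixed: aluminium plate 110 x 90 mm on four legs, top 86 mm above the bench, with one round hole 30 mm across at its middle; foot plate 6 mm thick. Origin: centre of its underside. The key hangs in the hole by its collar, its tip 8 mm above the bench.
- rest (a point): Centre of the holder's hole at the plate's top face, 86 mm above the bench; the hung key's tip is 78 mm below it.
- stand: Black cast-iron stand, fixed to the bench, with a tilted wooden hat block, 144 mm across and 66 mm deep. Origin: on the bench under the column; foot 170 x 130 mm. Block and nut axis lean 0.47 rad (27 degrees) from vertical towards the stand's -x.
- recess (a point): Centre of the mouth of the nut's square recess, about 170 mm above the bench; z points out along the nut's axis. It does not turn with the nut: which way the square faces is not given, differs each time and must be seen or felt. Recess 19 x 19 mm, 26 mm deep. The key's nose enters at any angle; the drive then rests on the nut's face until within about 0.2 rad of the square, when it can go down.
- head: The tilted block's mount, origin 106 mm below recess along the nut's axis, same axes. Steel nut on top of the block: round, knurled, 61 mm across, 28 mm tall. It tightens clockwise seen from outside, turns with 0.06 N m, does not move along its axis, and comes hard up tight after 0.25 to 0.75 rad, not told which. It stays as left. The key has about 0.2 rad of play either way in it.
- collet (a joint): Travel of the clamp collet under the block, m: 0 = nut tight, negative = loose. It moves only 0.0004 m per radian of the nut, too little to be measured well.
- sprayer: Bystander: clear plastic spray bottle, 64 mm across, 150 mm high. Origin: the middle of its underside.
- tin: Bystander: tin with a paper label and white lid, 56 mm across, 65 mm high. Origin: the middle of its underside.
- jar: Bystander: amber glass jar with a steel lid, 48 mm across, 50 mm high. Origin: the middle of its underside.
- brush: Bystander: wooden-handled brush, 150 mm long, lying. Origin: on its axis at bench level, x towards the head.
- hammer: Bystander: wooden-handled hammer, 240 mm long, lying. Origin: on its axis at bench level, x towards the head.
- crown: Bystander: small bare wooden crown block, 100 mm across, 70 mm high, no stand, no nut. Origin: the middle of its underside.
- spool: Bystander: wooden spool, 52 mm across, 70 mm high. Origin: the middle of its underside.
Not all that is in view belongs to the job. What is shaped like the stand but blue or yellow is not meant. Leave any green look-alike of the key alone.

How it is judged:
On the way, in this order (a step that is already met when the one before it is completed fails the run):
1. the key's square drive is down in the nut's recess (tip more than 15 mm deep) (z of key in the frame of recess below -0.015 m and distance between key and recess below 0.029 m), for 0.1 s.
2. with the key in the recess the nut is tight and the clutch has slipped more than 0.06 rad (all of step 1 and x of pointer in the frame of key below -0.0018 m and y of pointer in the frame of key above 0.0198 m and value of joint collet above -4e-05 m), for 0.1 s.
At the end, for the whole second after the job is handed in: The nut is tight (collet within 0.04 mm of 0), the clutch has slipped by 0.06 to 0.85 rad in the tightening direction, and the key stands upright (within 0.08 rad) in its holder, tip within 9 mm of the hole's axis and collar within 4 mm of the plate, released and at rest (value of joint collet above -4e-05 m and x of pointer in the frame of key below -0.0018 m and y of pointer in the frame of key above 0.0198 m and horizontal distance between key and rest below 0.009 m and z of key in the frame of rest below -0.074 m and angle between key's own z axis and vertical below 0.08 rad and linear speed of key below 0.02 m/s); the robot touches nothing.
It fails at once if the clutch slips more than 0.85 rad (y of pointer in the frame of key below 0.0198 m).
It fails at once if a bystander is moved by more than 25 mm (distance of any of sprayer, tin, jar, brush, hammer, crown, spool from where it was at the start of the episode above 0.025 m).
It also fails if it takes over 70 s, if anything falls off the work surface, if the arm or the gripper's body presses on something with over 40 N, if the wrist force passes 120 N, or if a joint passes its speed limit or range.

### The arm

A 6-joint arm with a two-finger parallel gripper is mounted at the origin on the work surface. World frame = base frame: x ahead of the robot, y to its left, z up, the work surface at z = 0. Lengths are in m, angles in rad, forces in N, time in s.
With the tool pointing down it reaches from about 0.35 to 0.875 m from the base axis. Payload 4.2 kg.
Tool frame: the origin (TCP) lies midway between the tips of the shut fingers; the grasp point (between the pads) lies 19 mm behind it; z points along the fingers, x is the direction in which the jaws open and shut, and the axes are right-handed (so a half turn about z gives the same grasp; the last joint's range is limited). The gripper opens to 85 mm and grips with 20 to 120 N. Pads are 22 mm wide; open, the fingers measure 114 mm over their backs; the gripper's body (76 mm by 85 mm) begins 54 mm behind the grasp point. The pads swing forward as they close: fully open they stand 13 mm farther back than shut.
Start: joints at [-0.976, 0.385, 0.008, 0, -1.194, -0.259], TCP at [0.206, -0.59, 0.231] pointing down, gripper open.
Joint ranges: [-3.14, 3.14], [-1.21, 2.06], [-1.07, 1.41], [-3.16, 2.05], [-2.99, -0.16], [-3.1, 3.1]. Speed limits (rad/s): [2.79, 2.79, 3.14, 3.14, 3.14, 3.14].

### API

Orientations are given as a unit quaternion [x, y, z, w].
In Python, from rig import ctrl gives the robot as it stands. The module is installed in compiled form; this text tells all that it offers.
- The arm moves only by the tool servo_tool, never from a script. Its argument "targets" is a list of rows, each a list of 6 numbers: the shift along the tool's x, y, z in m, then the turn, a rotation vector about the tool's x, y, z in degrees. A call has 1 to 20 rows; each row is the pose to reach, as a shift and turn from the pose commanded when the call began, along the tool's axes at that moment; what a row does not reach only later rows make up. A row lasts 1/8 s, in which the tool goes at most 62.5 mm and 10.7 degrees, less where a joint would pass 70% of its speed; a pose out of reach is approached as far as the arm can. A call with a gripper value outside its range is refused whole. "hand" is the opening in per cent of the stroke, from 0 (shut) to 100 (fully open), set as the call begins (left out, the last holds). The fingers move at their own pace and stop on an object; "newtons" is the grip in N (left out, the last holds). Time passes only in rows, so rows that repeat a pose let the fingers close. It gives the time, the measured TCP pose, the force and the opening at its end, in the units of the state.
- ctrl.get_state(): the state, without advancing time (a new reading comes with each control period).
- ctrl.capture(name): name is "scene" or "top"; returns the picture (420x560x3 uint8, blue, green, red); there is no depth.
- ctrl.calibration(name): a dict with "fx", "fy", "cx", "cy" (pixels), "pose" (4x4, takes a point from camera to world coordinates). Camera axes: x right, y down, z forward; pixel columns grow to the right and rows downward; lengths in m; the calibration is good to about 2 mm. A picture is of the moment at which its call begins. calibration takes no time and is no camera call.
- ctrl.finish_job(): hands the job in, once; it reports no verdict.
The state is a dict: "time_s": time; "q": joint angles; "qd": joint speeds; "tau": joint torques, N m; "tcp_pos": TCP position; "orientation": TCP orientation; "contact_force": force on the tool from outside, world axes, zero at the start; "moment": the same for the moment, N m; "width": finger opening in m.
Only numpy, scipy, OpenCV 4.12 (cv2) and the standard library are available. Lean on these libraries where they do the work, as an engineer would, in place of code of your own. Each camera call takes 0.05 s, during which the arm holds its last target.

## Working session

There is one attempt and no reset: what is moved stays moved. The work goes in short steps, Python scripts to look and compute and a tool call to move; the robot and the scene stay as the last step left them, time stands still between calls to the robot, and variables do not carry over. Pictures are saved under pics/ and viewed, and the job is handed in when it is done.

Besides the shell and the picture viewer there is one more tool, called after "Emit:" by a JSON object that holds its "api" and its "payload". servo_tool: Moves the arm, as the interface text tells. Its arguments: {"type":"object","properties":{"targets":{"type":"array","items":{"type":"array","items":{"type":"number"}}},"hand":{"type":"number"},"newtons":{"type":"number"}},"required":["targets"]}

```bash
mkdir -p pics; python3 - <<'E'
from rig import ctrl
import cv2,numpy as np
np.set_printoptions(precision=4,suppress=True)
for n in("scene","top"):
    im=ctrl.capture(n); cv2.imwrite(f"pics/{n}0.png",im)
    c=ctrl.calibration(n);print(n,c['fx'],c['fy'],c['cx'],c['cy']);print(np.array(c['pose']))
print(ctrl.get_state())
E
```

```text
scene 451.8433744213612 451.8433744213612 280.53214197875116 209.3843664473674
[[-0.2471  0.7298 -0.6375  1.2663]
 [ 0.969   0.1828 -0.1662  0.1985]
 [-0.0048 -0.6588 -0.7523  1.0126]
 [ 0.      0.      0.      1.    ]]
top 385.4226045998596 385.4226045998596 282.3919867297313 214.050121204867
[[ 0.0081 -0.9983  0.0584  0.428 ]
 [-1.     -0.0081  0.0002  0.0135]
 [ 0.0003 -0.0584 -0.9983  1.3274]
 [ 0.      0.      0.      1.    ]]
{'time_s': 0.1, 'q': array([-0.9764,  0.3855,  0.0068, -0.0004, -1.194 , -0.2586]), 'qd': array([ 0.0002, -0.0014,  0.0004,  0.0016, -0.0002, -0.0004]), 'tau': array([ -0.0006, -39.332 ,  18.8929,   4.1979,  -0.0026,   0.    ]), 'tcp_pos': array([ 0.2058, -0.5896,  0.2303]), 'orientation': array([ 0.5791,  0.8153,  0.0005, -0.0008]), 'contact_force': array([ 0.8256, -0.1101, -0.3564]), 'moment': array([ 0.0286, -0.0154,  0.0094]), 'width': 0.08541041420553008}
```

View pics/scene0.png

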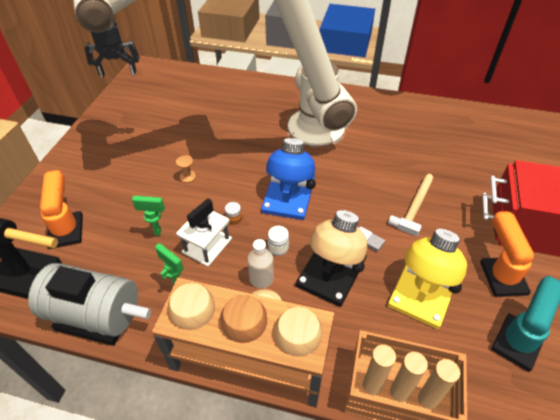

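View pics/top0.png

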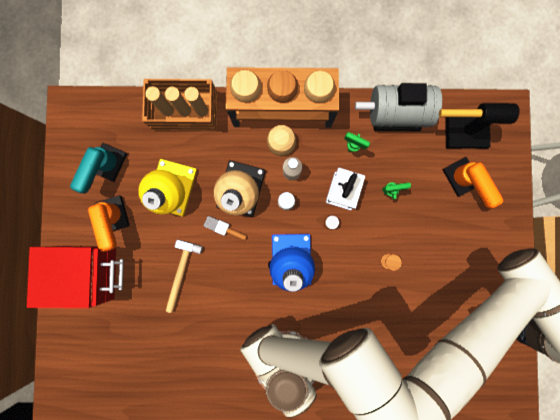

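Candidates: the key could be the black T in the white plate (scene 203,213; top 347,185), or the green look-alikes (top 357,143 and 397,189; not meant). The stand could be the black-footed one with natural wood (top 237,200; scene 340,240), or the yellow (165,190) or blue (292,268) ones (not meant). I choose the black key and the black stand, and check them in crops.

```bash
python3 - <<'E'
import cv2,numpy as np
s=cv2.imread('pics/scene0.png');t=cv2.imread('pics/top0.png')
def c(im,x,y,w,k):
    return cv2.resize(im[y-w:y+w,x-w:x+w],(400,300) if 0 else (390,390),interpolation=cv2.INTER_CUBIC)
a=np.hstack([c(t,347,185,28,0),c(s,205,225,38,0)])
b=np.hstack([c(t,237,192,36,0),c(s,342,240,50,0)])
cv2.imwrite('pics/c1.png',a);cv2.imwrite('pics/c2.png',b)
E
```

```text
(no output)
```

View pics/c1.png

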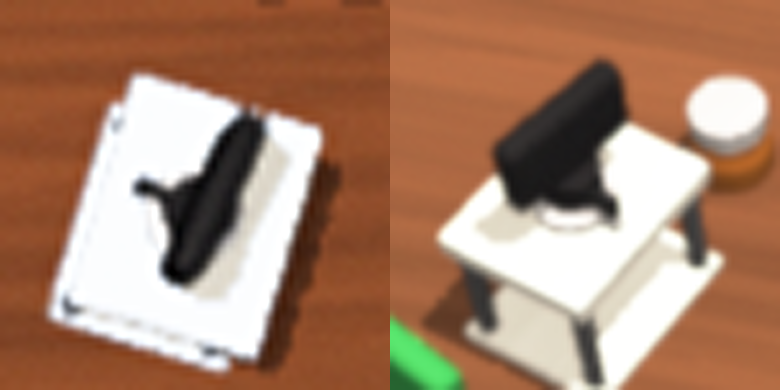

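View pics/c2.png

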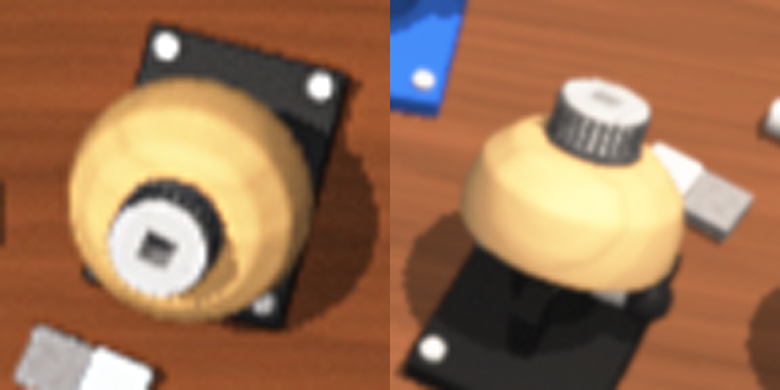

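The crops confirm the choice: a black T-key in the white plate with its lug pointing left-up in the top view, and the natural wood block on a black foot with a nut and dark square recess at about top (235.6,201). Now I measure them.

```bash
cat > h.py <<'E'
import cv2,numpy as np
from rig import ctrl
np.set_printoptions(precision=4,suppress=True)
from scipy.spatial.transform import Rotation as R
C={n:ctrl.calibration(n) for n in("scene","top")}
def ray(n,p):
    c=C[n];P=np.array(c['pose']);d=P[:3,:3]@np.array([(p[0]-c['cx'])/c['fx'],(p[1]-c['cy'])/c['fy'],1]);return P[:3,3],d/np.linalg.norm(d)
def onz(n,p,z):
    o,d=ray(n,p);return o+d*(z-o[2])/d[2]
def tri(a,b):
    o1,d1=ray("top",a);o2,d2=ray("scene",b)
    A=np.stack([d1,-d2],1);s=np.linalg.lstsq(A,o2-o1,rcond=None)[0]
    p,q=o1+d1*s[0],o2+d2*s[1];return (p+q)/2,np.linalg.norm(p-q)
def proj(n,X):
    c=C[n];P=np.array(c['pose']);x=P[:3,:3].T@(np.asarray(X)-P[:3,3]);return np.array([c['fx']*x[0]/x[2]+c['cx'],c['fy']*x[1]/x[2]+c['cy']])
E
python3 - <<'E'
from h import *
s=cv2.imread('pics/scene0.png');t=cv2.imread('pics/top0.png')
def blob(im,m,x0,x1,y0,y1):
    k=np.zeros(im.shape[:2],np.uint8);k[y0:y1,x0:x1]=m[y0:y1,x0:x1]
    cs,_=cv2.findContours(k,cv2.RETR_EXTERNAL,cv2.CHAIN_APPROX_NONE);return max(cs,key=cv2.contourArea)
def masks(im):
    h=cv2.cvtColor(im,cv2.COLOR_BGR2HSV);return ((h[...,1]<60)&(h[...,2]>150)).astype(np.uint8),(h[...,2]<70).astype(np.uint8)
wt,dt=masks(t);ws,ds=masks(s)
# nut face
ct=blob(t,wt,222,256,190,215);print('nut top',cv2.fitEllipse(cv2.convexHull(ct)),cv2.contourArea(ct))
cs=blob(s,ws,325,365,205,235);print('nut scene',cv2.fitEllipse(cv2.convexHull(cs)),cv2.contourArea(cs))
# plate
c=blob(t,wt,320,372,160,215);print('plate',cv2.minAreaRect(c),cv2.approxPolyDP(cv2.convexHull(c),2,True)[:,0].tolist())
c=blob(t,dt,325,368,165,205)
print('handle top',cv2.minAreaRect(c),c[:,0].min(0),c[:,0].max(0))
for n,im,(x,y,w) in(('tk',t,(347,187,30)),('sk',s,(205,220,34)),('tn',t,(236,201,14)),('sn',s,(346,219,16))):
    cv2.imwrite(f'pics/{n}.png',cv2.resize(im[y-w:y+w,x-w:x+w],(600,600),interpolation=cv2.INTER_NEAREST))
E
```

```text
nut top ((229.63519287109375, 201.33226013183594), (16.82744789123535, 18.448091506958008), 133.51954650878906) 223.5
nut scene ((346.5683898925781, 219.61842346191406), (18.086376190185547, 25.672000885009766), 116.01011657714844) 178.5
plate ((345.0162353515625, 188.69732666015625), (30.731977462768555, 37.790035247802734), 17.10272979736328) [[338, 168], [364, 175], [355, 208], [347, 209], [326, 202], [334, 173]]
handle top ((349.35382080078125, 185.2725830078125), (15.02104377746582, 22.291229248046875), 57.2647705078125) [339 174] [356 197]
```

View pics/tk.png

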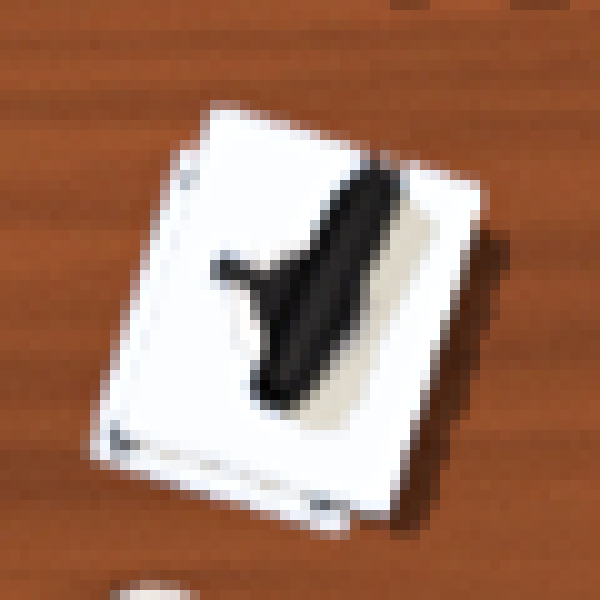

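View pics/sk.png

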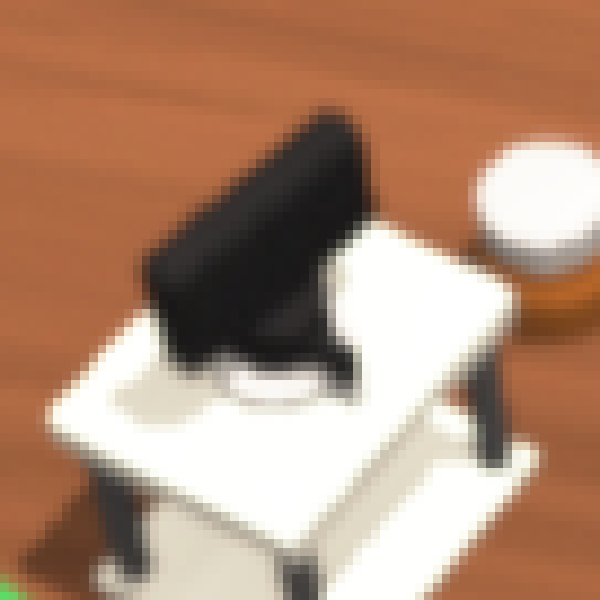

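View pics/tn.png

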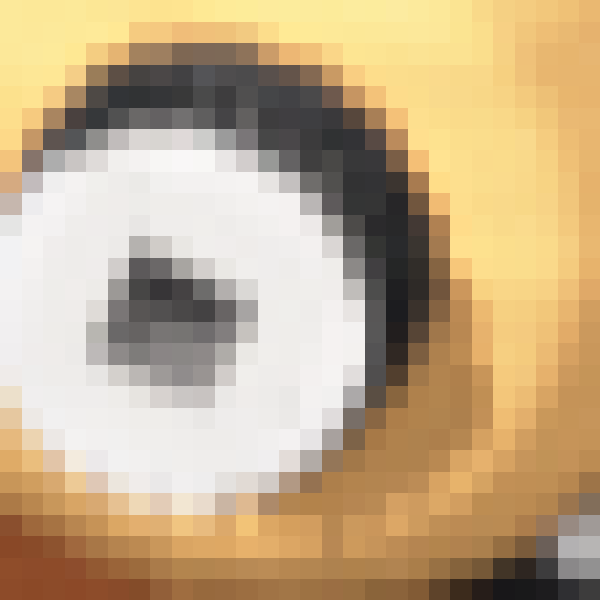

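View pics/sn.png

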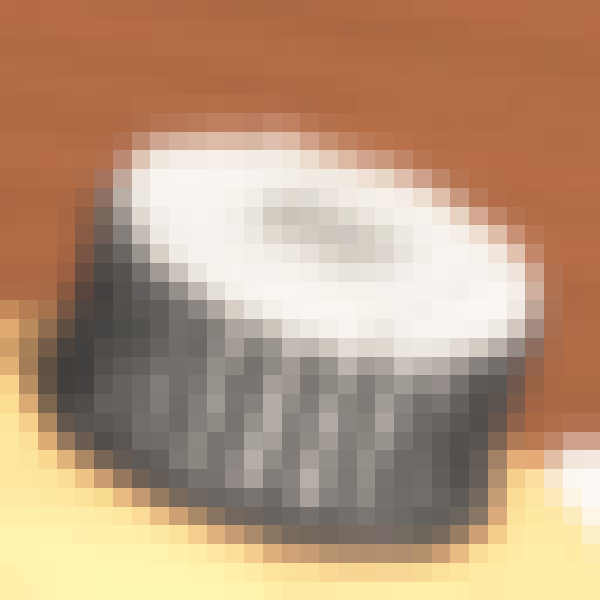

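```bash
python3 - <<'E'
from h import *
s=cv2.imread('pics/scene0.png');t=cv2.imread('pics/top0.png')
def cen(im,x,y,w):
    p=im[y-w:y+w+1,x-w:x+w+1].min(2).astype(float);p=np.clip(p-110,0,None)
    yy,xx=np.mgrid[y-w:y+w+1,x-w:x+w+1];return np.array([(p*xx).sum(),(p*yy).sum()])/p.sum()
B=[cen(t,231,164,4),cen(t,260,171,4),cen(t,249,211,3)]
print(B)
W=[onz('top',b,.012) for b in B];print(np.array(W))
ex=W[1]-W[2];print('edge x',np.linalg.norm(ex),np.degrees(np.arctan2(ex[1],ex[0])))
ey=W[0]-W[1];print('edge y',np.linalg.norm(ey),np.degrees(np.arctan2(ey[1],ey[0])))
print('stand ctr',(W[0]+W[2])/2)
# recess
P,e=tri((229.5,201.6),(346.8,215.3));print('recess',P,e, onz('top',(229.5,201.6),.17))
E
```

```text
[array([231.2117, 164.0991]), array([259.6337, 171.5019]), array([249.0993, 211.8644])]
[[0.6759 0.1914 0.012 ]
 [0.651  0.0932 0.012 ]
 [0.5116 0.1277 0.012 ]]
edge x 0.14363545994535137 -13.864371660678026
edge y 0.10130815425878134 75.7644524702326
stand ctr [0.5938 0.1596 0.012 ]
recess [0.5319 0.1739 0.1703] 0.0010816208940717421 [0.532  0.1734 0.17  ]
```

```bash
cat >> h.py <<'E'
yaw=np.radians(-14.0)
REC=np.array([.532,.174,.170])
hx=np.array([np.cos(yaw),np.sin(yaw),0]);NZ=-np.sin(.47)*hx+np.array([0,0,np.cos(.47)])
NX=np.cos(.47)*hx+np.array([0,0,np.sin(.47)]);NY=np.cross(NZ,NX)
def onplane(n,p,P,N):
    o,d=ray(n,p);return o+d*((P-o)@N)/(d@N)
E
python3 - <<'E'
from h import *
t=cv2.imread('pics/top0.png')
# rectify nut face
L=600;K=L/.08
u=np.array([[-1,-1],[1,-1],[1,1],[-1,1]])*.04
src=np.float32([proj('top',REC+a*NX+b*NY) for a,b in u]);dst=np.float32([[ (a+.04)*K,(b+.04)*K] for a,b in u])
H=cv2.getPerspectiveTransform(src,dst)
w=cv2.warpPerspective(t,H,(L,L),flags=cv2.INTER_CUBIC);cv2.imwrite('pics/rect.png',w)
g=cv2.cvtColor(w,cv2.COLOR_BGR2GRAY)
for th in(140,160,180,200):
    k=(g<th).astype(np.uint8);q=np.zeros_like(k);q[180:420,180:420]=k[180:420,180:420]
    cs,_=cv2.findContours(q,cv2.RETR_EXTERNAL,cv2.CHAIN_APPROX_NONE);c=max(cs,key=cv2.contourArea)
    (cx,cy),(a,b),an=cv2.minAreaRect(c);print(th,cx/K-.04,cy/K-.04,a/K,b/K,an)
E
```

```text
140 0.0002899414062500008 -0.0003648640950520837 0.016916691080729167 0.015925262451171877 76.46414184570312
160 9.543050130208369e-05 -0.00044921875000000083 0.017985518391927083 0.017308915201822917 76.23921203613281
180 -8.627115885416481e-05 -0.0004784261067708323 0.01901479288736979 0.01882076416015625 75.96376037597656
200 -0.00019384358723958245 -0.0005470825195312487 0.020237343343098957 0.02052542928059896 76.23921203613281
```

View pics/rect.png

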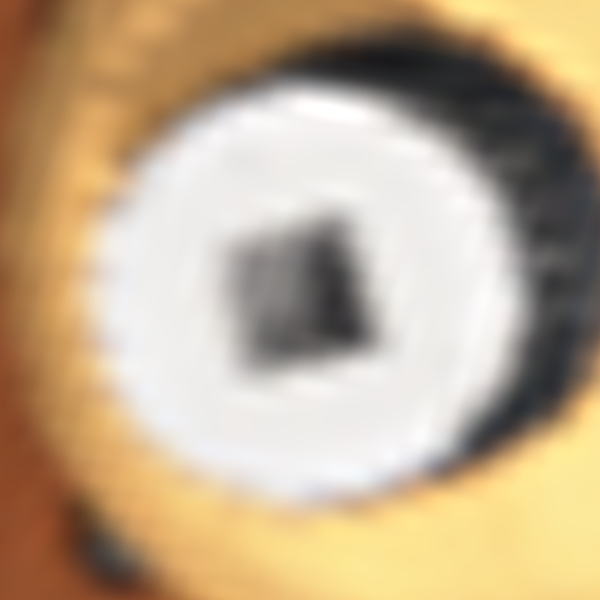

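```bash
python3 - <<'E'
from h import *
hole=onz('top',(346.7,187.6),.086);print('hole',hole)
f=lambda u,v:(317+u/10-.5,157+v/10-.5)
cor=[onz('top',f(*p),.086) for p in((210,105),(480,185),(395,520),(122,435))]
for i in range(4):
    d=cor[(i+1)%4]-cor[i];print(np.linalg.norm(d),np.degrees(np.arctan2(d[1],d[0])))
print(np.mean(cor,0))
# scene corners crop sk scale 600/68, offset 171,186
g=lambda u,v:(171+u*68/600-.5,186+v*68/600-.5)
sc=[onz('scene',g(*p),.086) for p in((48,415),(375,218),(515,295),(295,545))]
print('scene',np.array(sc),np.mean(sc,0))
# handle ends, top edge z=.161
a=onz('top',f(385,168),.161);b=onz('top',f(290,395),.161);print('h',a,b)
d=a-b;print(np.degrees(np.arctan2(d[1],d[0])),np.linalg.norm(d),(a+b)/2)
a=onz('scene',g(150,260),.161);b=onz('scene',g(335,112),.161);d=b-a;print('scene',np.degrees(np.arctan2(d[1],d[0])),np.linalg.norm(d),(a+b)/2)
for yk in (13,):
  pass
# lug tip
print('lug top',onz('top',f(218,265),.103), 'steel lug scene',onz('scene',g(345,390),.09))
t=cv2.imread('pics/top0.png');w=t[157:217,317:377]
cv2.imwrite('pics/tk2.png',cv2.resize(cv2.convertScaleAbs(w,alpha=2.5),(600,600),interpolation=cv2.INTER_CUBIC))
E
```

```text
hole [ 0.5882 -0.1939  0.086 ]
0.09126317683344684 -106.21615185248989
0.11275746542649781 165.66052369677496
0.0921839489512577 73.0724130015522
0.1115869863015113 -14.789116156995004
[ 0.5883 -0.1938  0.086 ]
scene [[ 0.6254 -0.2515  0.086 ]
 [ 0.5287 -0.184   0.086 ]
 [ 0.5476 -0.1321  0.086 ]
 [ 0.6524 -0.1635  0.086 ]] [ 0.5885 -0.1828  0.086 ]
h [ 0.6226 -0.2067  0.161 ] [ 0.5528 -0.1777  0.161 ]
-22.62189638162648 0.07561205467432605 [ 0.5877 -0.1922  0.161 ]
scene 154.99567846306547 0.07283082996323158 [ 0.5856 -0.1937  0.161 ]
lug top [ 0.6006 -0.1642  0.103 ] steel lug scene [ 0.5979 -0.1678  0.09  ]
```

View pics/tk2.png

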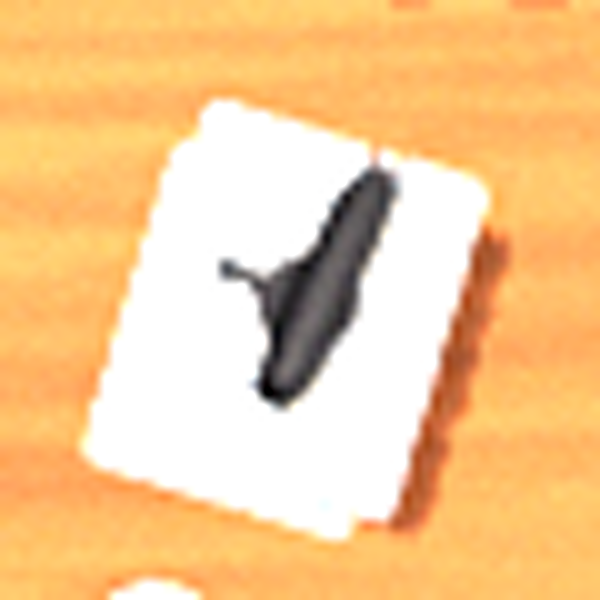

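```bash
cat >> h.py <<'E'
def cur():
    s=ctrl.get_state();return np.array(s['tcp_pos']),R.from_quat(s['orientation']),s
def go(p,M):
    """row from current measured pose to TCP pos p, orientation matrix M (cols tool axes)"""
    p0,r0,s=cur();d=r0.inv().apply(np.array(p)-p0)*1000;v=(r0.inv()*R.from_matrix(M)).as_rotvec(degrees=True)
    print('shift mm',np.round(d,1),'turn deg',np.round(v,2),'| q',np.round(s['q'],2));return d,v
def toolM(zdir,xdir):
    z=zdir/np.linalg.norm(zdir);x=xdir-z*(xdir@z);x/=np.linalg.norm(x);return np.stack([x,np.cross(z,x),z],1)
def yv(deg): a=np.radians(deg);return np.array([np.cos(a),np.sin(a),0])
KEY=np.array([.5875,-.193,.008]);KYAW=-23.
DN=np.array([0,0,-1.])
E
python3 - <<'E'
from h import *
go([.5875,-.193,.23],toolM(DN,yv(KYAW+270)))
go([.5875,-.193,.23],toolM(DN,yv(KYAW+90)))
E
```

```text
shift mm [248.7 491.    0.8] turn deg [   0.13   -0.06 -137.77] | q [-0.98  0.39  0.01 -0.   -1.19 -0.26]
shift mm [248.7 491.    0.8] turn deg [-0.05 -0.1  42.23] | q [-0.98  0.39  0.01 -0.   -1.19 -0.26]
```

Emit:
{"api": "servo_tool", "payload": {"targets": [[0.249,0.491,0.0,0,0,-137.8],[0.249,0.491,0.0,0,0,-137.8],[0.249,0.491,0.0,0,0,-137.8],[0.249,0.491,0.0,0,0,-137.8],[0.249,0.491,0.0,0,0,-137.8],[0.249,0.491,0.0,0,0,-137.8],[0.249,0.491,0.0,0,0,-137.8],[0.249,0.491,0.0,0,0,-137.8],[0.249,0.491,0.0,0,0,-137.8],[0.249,0.491,0.0,0,0,-137.8],[0.249,0.491,0.0,0,0,-137.8],[0.249,0.491,0.0,0,0,-137.8],[0.249,0.491,0.0,0,0,-137.8],[0.249,0.491,0.0,0,0,-137.8],[0.249,0.491,0.0,0,0,-137.8]], "hand": 100}}

```text
time_s: 1.98
tcp_pos: [0.5873, -0.1932, 0.231]
orientation: [-0.551, 0.834, 0.0, -0.0]
contact_force: [-0.2, 0.2, 0.0]
width: 0.0856
```

```bash
python3 - <<'E'
from h import *
go([.5875,-.193,.121],toolM(DN,yv(KYAW+270)))
print(cur()[2])
for n in('scene','top'):
    im=ctrl.capture(n);cv2.imwrite(f'pics/{n}1.png',cv2.resize(im[140:260,150:310] if n=='scene' else im[130:250,270:430],(800,600)))
E
```

```text
shift mm [ -0.2  -0.2 110. ] turn deg [ 0.04 -0.01 -0.09] | q [-0.06  0.37 -0.01 -0.   -1.19  1.22]
{'time_s': 1.975, 'q': array([-0.0564,  0.3738, -0.0095, -0.0001, -1.1881,  1.2242]), 'qd': array([-0.0005, -0.0012,  0.0012,  0.0017,  0.0001,  0.0072]), 'tau': array([  0.0122, -38.5803,  18.7947,   4.1747,  -0.002 ,  -0.0038]), 'tcp_pos': array([ 0.5873, -0.1932,  0.231 ]), 'orientation': array([-0.5513,  0.8343,  0.0002, -0.0002]), 'contact_force': array([-0.1806,  0.1778,  0.0358]), 'moment': array([ 0.0111,  0.0183, -0.0148]), 'width': 0.08556748236646057}
```

View pics/scene1.png

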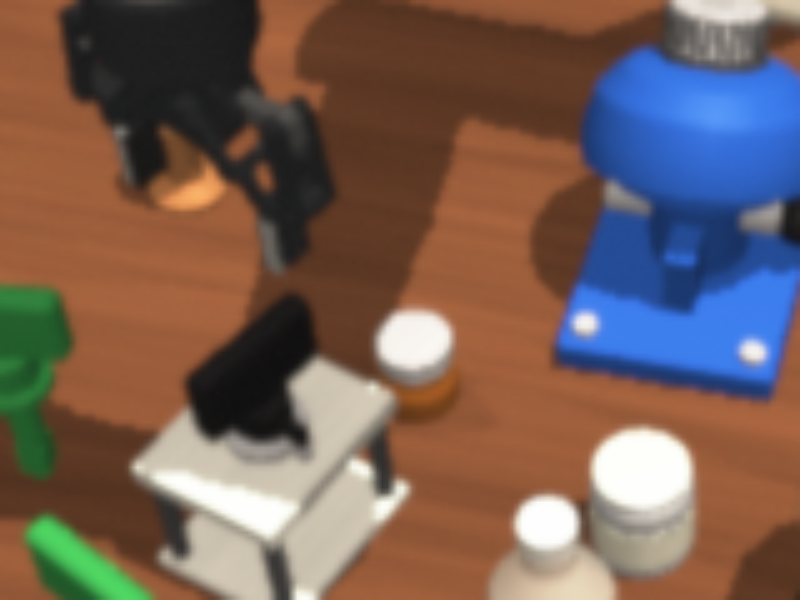

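View pics/top1.png

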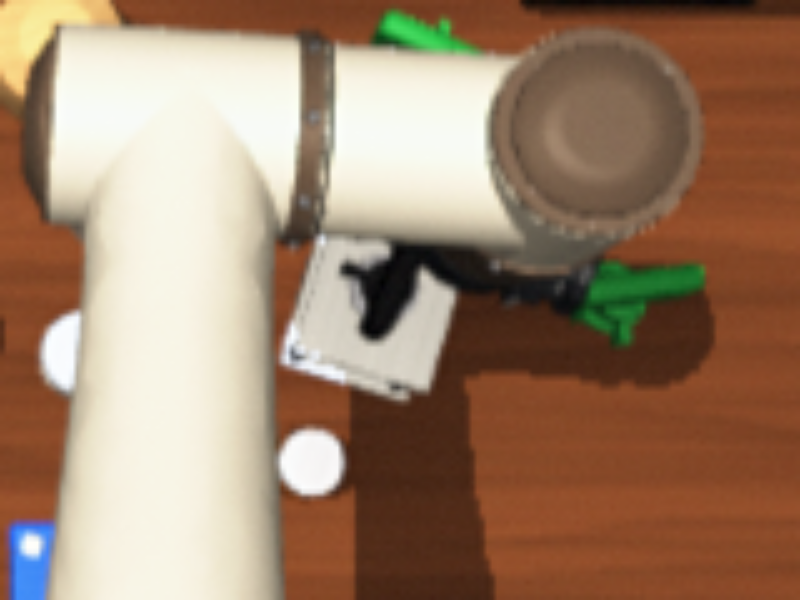

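```bash
python3 - <<'E'
from h import *
for z in(.231,.161):
    print(proj('scene',[.5873,-.193,z]),proj('top',[.5873,-.193,z]))
print(tri((386,186),(178,176)), tri((360,181),(206,193)))
o=ray('scene',(192,184.5));print(onz('scene',(192,184.5),.24))
s=cv2.imread('pics/scene0.png')
print(proj('scene',[.2058,-.5896,.2303]),proj('top',[.2058,-.5896,.2303]))
cv2.imwrite('pics/st.png',cv2.resize(s[0:90,60:180],(800,600)))
E
```

```text
[194.0372 187.6891] [354.8398 181.4802]
[198.1707 206.9937] [350.5193 184.7627]
(array([ 0.5681, -0.261 ,  0.2404]), np.float64(0.03733165789783762)) (array([ 0.585 , -0.1889,  0.2159]), np.float64(0.04421906071727739))
[ 0.5864 -0.1971  0.24  ]
[119.3214  79.0378] [496.4425 317.6255]
```

View pics/st.png

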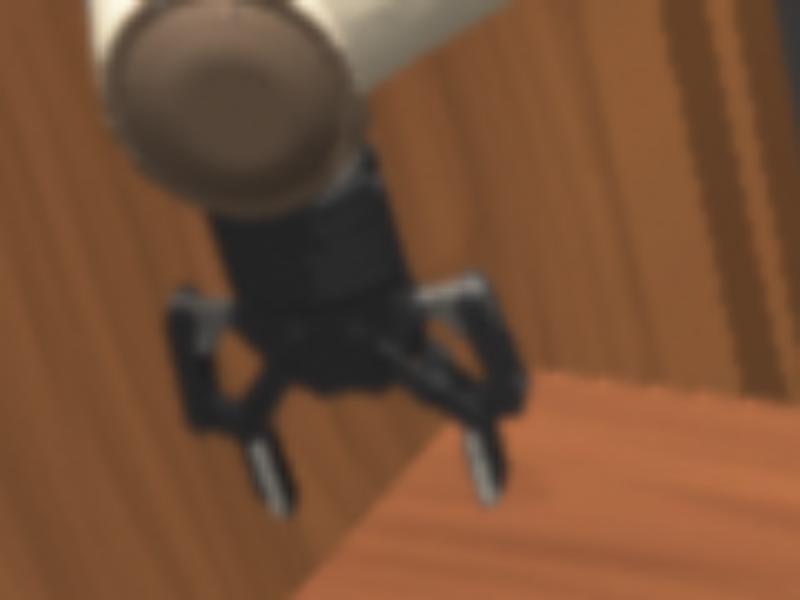

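The scene view matches the prediction, with the fingers straddling pixel (192,184) and the TCP predicted at (194,188). The offset in the top view is parallax. I descend and grip.

Emit:
{"api": "servo_tool", "payload": {"targets": [[0,0,0.05,0,0,0],[0,0,0.09,0,0,0],[0,0,0.11,0,0,0],[0,0,0.11,0,0,0]], "hand": 100}}

```text
time_s: 2.58
tcp_pos: [0.5863, -0.1931, 0.1195]
orientation: [-0.552, 0.834, 0.001, -0.002]
contact_force: [0.4, 1.1, 0.3]
width: 0.0856
```

Emit:
{"api": "servo_tool", "payload": {"targets": [[0,0,0,0,0,0],[0,0,0,0,0,0],[0,0,0,0,0,0],[0,0,0,0,0,0],[0,0,0,0,0,0],[0,0,0,0,0,0],[0,0,0,0,0,0],[0,0,0,0,0,0]], "hand": 0, "newtons": 45}}

```text
time_s: 3.58
tcp_pos: [0.588, -0.193, 0.1219]
orientation: [-0.552, 0.834, -0.0, 0.0]
contact_force: [0.8, 3.6, 4.1]
width: 0.0176
```

```bash
python3 - <<'E'
from h import *
s=cur()[2];print(s['contact_force'],s['moment'],s['width'],s['tcp_pos'])
for n in('scene','top'):
    im=ctrl.capture(n);cv2.imwrite(f'pics/{n}2.png',cv2.resize(im[160:250,150:270] if n=='scene' else im[140:230,290:410],(800,600)))
E
```

```text
[0.7752 3.6173 4.1306] [ 0.8734 -0.143   0.0251] 0.017559629965653863 [ 0.588  -0.193   0.1219]
```

View pics/scene2.png

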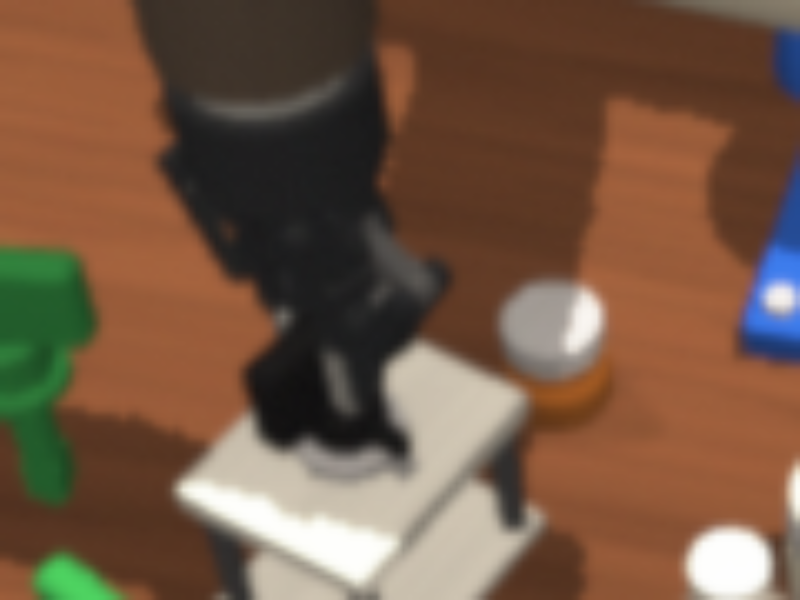

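Emit:
{"api": "servo_tool", "payload": {"targets": [[0,0,-0.02,0,0,0],[0,0,-0.05,0,0,0],[0,0,-0.09,0,0,0],[0,0,-0.13,0,0,0],[0,0,-0.15,0,0,0],[0,0,-0.15,0,0,0],[0,0,-0.15,0,0,0]]}}

```text
time_s: 4.55
tcp_pos: [0.586, -0.193, 0.2683]
orientation: [-0.552, 0.834, 0.002, -0.002]
contact_force: [0.3, 0.5, -3.6]
width: 0.0176
```

```bash
python3 - <<'E'
from h import *
s=cur()[2];print(s['contact_force'],s['moment'],s['width'],s['tcp_pos'],s['q'])
p,r,_=cur()
for k in(0,9,30,78,82): 
    X=p+r.apply([0,0,.113-k/1000]);print(k,X,proj('scene',X),proj('top',X))
for n in('scene','top'):
    im=ctrl.capture(n);cv2.imwrite(f'pics/{n}3_full.png',im);cv2.imwrite(f'pics/{n}3.png',cv2.resize(im[140:230,140:260] if n=='scene' else im[140:230,290:410],(800,600),interpolation=cv2.INTER_CUBIC))
E
```

```text
[ 0.3002  0.5097 -3.6302] [ 0.0091  0.0576 -0.0343] 0.017590428896648778 [ 0.586  -0.193   0.2683] [-0.0567  0.3521  0.052  -0.0012 -1.2763  1.2264]
0 [ 0.5854 -0.1928  0.1553] [198.8326 207.9587] [350.1276 185.6238]
9 [ 0.5855 -0.1928  0.1643] [198.3169 205.6078] [350.653  185.2163]
30 [ 0.5856 -0.1928  0.1853] [197.0894 200.0114] [351.9107 184.2405]
78 [ 0.5858 -0.1929  0.2333] [194.149  186.6051] [354.9652 181.8707]
82 [ 0.5859 -0.1929  0.2373] [193.895  185.4473] [355.2317 181.6639]
```

View pics/scene3.png

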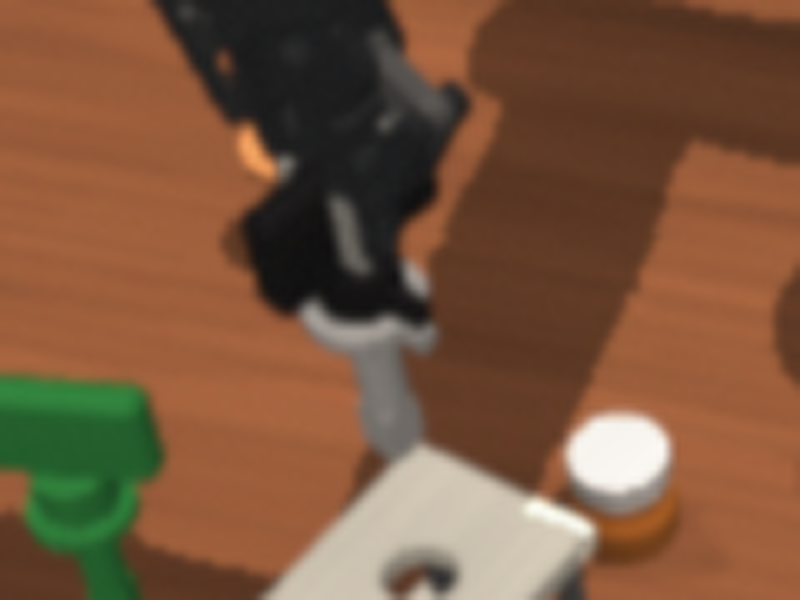

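View pics/top3.png

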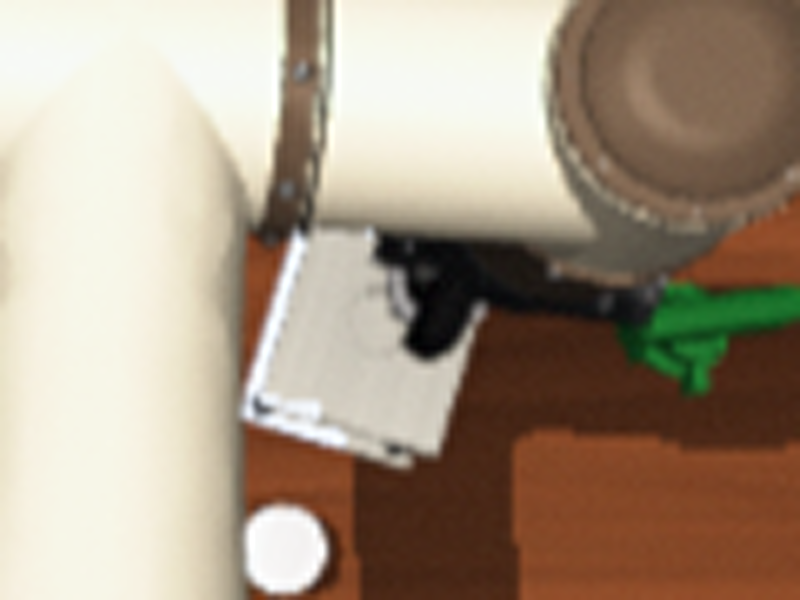

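The key is out, and its tip in the scene view (198.9,208.2) matches the prediction (198.8,208.0). Next I compute the move to the nut.

```bash
cat >> h.py <<'E'
REC2=REC-.0004*NY
def nutpose(h,ang):
    """tip h above recess mouth; key x at ang deg in (NX,NY)"""
    a=np.radians(ang);kx=np.cos(a)*NX+np.sin(a)*NY;ky=np.cross(NZ,kx)
    return REC2+NZ*(h+.1135),toolM(-NZ,-ky)
E
python3 - <<'E'
from h import *
go(*nutpose(.05,-14)); go(*nutpose(.1,-14))
E
```

```text
shift mm [-304.7  266.7  -46.1] turn deg [26.67 -5.44  4.93] | q [-0.06  0.35  0.05 -0.   -1.28  1.23]
shift mm [-301.1  289.3  -90.6] turn deg [26.67 -5.44  4.93] | q [-0.06  0.35  0.05 -0.   -1.28  1.23]
```

Emit:
{"api": "servo_tool", "payload": {"targets": [[0,0,-0.05,0,0,0],[-0.02,0.02,-0.09,0,0,0],[-0.06,0.06,-0.09,5,-1,1],[-0.1,0.1,-0.09,10,-2,2],[-0.14,0.14,-0.09,15,-3,3],[-0.18,0.17,-0.09,20,-4,4],[-0.22,0.205,-0.09,25,-5,4.5],[-0.26,0.24,-0.09,26.7,-5.4,4.9],[-0.29,0.275,-0.09,26.7,-5.4,4.9],[-0.301,0.2893,-0.0906,26.7,-5.4,4.9],[-0.3047,0.2667,-0.0461,26.7,-5.4,4.9],[-0.3047,0.2667,-0.0461,26.7,-5.4,4.9],[-0.3047,0.2667,-0.0461,26.7,-5.4,4.9],[-0.3047,0.2667,-0.0461,26.7,-5.4,4.9]]}}

```text
time_s: 6.4
tcp_pos: [0.4611, 0.1919, 0.319]
orientation: [-0.501, 0.833, -0.166, 0.168]
contact_force: [-0.2, 0.5, -3.7]
width: 0.0175
```

```bash
python3 - <<'E'
from h import *
s=cur()[2];print(s['contact_force'],s['moment'],s['width'],s['tcp_pos'],s['q'],s['time_s'])
go(*nutpose(.05,-14));go(*nutpose(.01,-14))
p,r,_=cur()
for k in(0,82): 
    X=p+r.apply([0,0,.1135-k/1000]);print(k,X,proj('scene',X),proj('top',X))
    if k==0:print('tip in rec',(X-REC2)@np.stack([NX,NY,NZ],1))
for n in('scene','top'):
    im=ctrl.capture(n);cv2.imwrite(f'pics/{n}4_full.png',im);cv2.imwrite(f'pics/{n}4.png',cv2.resize(im[150:240,290:410] if n=='scene' else im[150:240,190:310],(800,600),interpolation=cv2.INTER_CUBIC))
E
```

```text
[-0.1952  0.5466 -3.7115] [0.316  1.4426 0.0191] 0.017512823005913513 [0.4611 0.1919 0.319 ] [ 0.9465 -0.0576 -0.5904  0.5604 -0.9277 -0.1811] 6.4
shift mm [1.2 2.1 2.4] turn deg [-0.34  0.22 -0.01] | q [ 0.95 -0.06 -0.59  0.56 -0.93 -0.18]
shift mm [ 1.3  2.3 42.4] turn deg [-0.34  0.22 -0.01] | q [ 0.95 -0.06 -0.59  0.56 -0.93 -0.18]
0 [0.5117 0.1795 0.2181] [352.3044 196.5567] [224.992  207.0927]
tip in rec [0.003  0.0009 0.0524]
82 [0.4752 0.1885 0.291 ] [362.0294 164.6872] [217.4315 218.5388]
```

View pics/scene4.png

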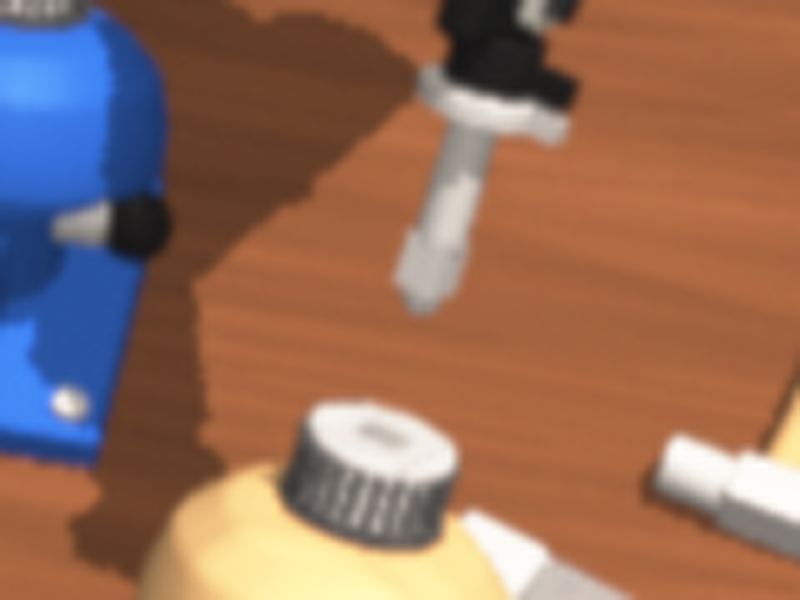

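View pics/top4.png

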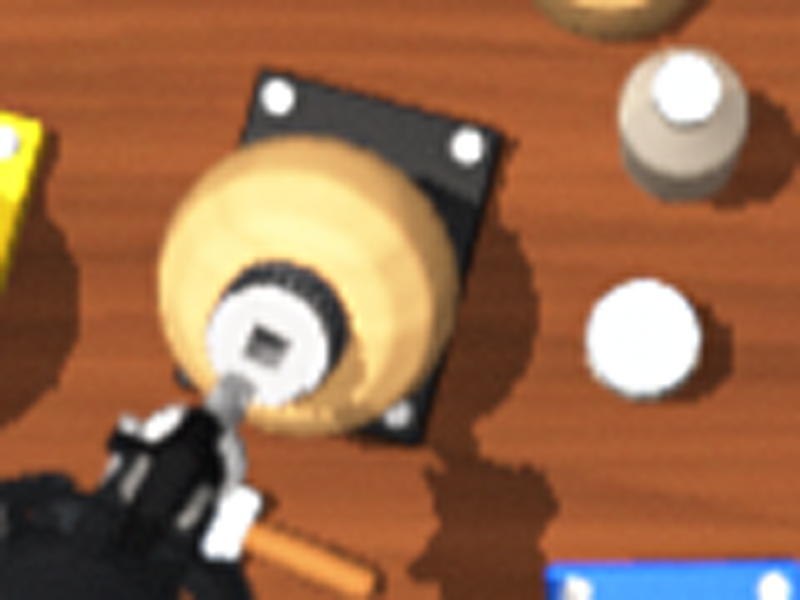

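Emit:
{"api": "servo_tool", "payload": {"targets": [[0.0012,0.0022,0.015,-0.3,0.2,0],[0.0012,0.0022,0.035,-0.3,0.2,0],[0.0012,0.0022,0.0464,-0.3,0.2,0],[0.0012,0.0022,0.0464,-0.3,0.2,0],[0.0012,0.0022,0.0464,-0.3,0.2,0]]}}

```text
time_s: 7.12
tcp_pos: [0.4794, 0.1864, 0.2755]
orientation: [-0.501, 0.834, -0.165, 0.164]
contact_force: [-0.7, -0.4, -4.0]
width: 0.017
```

```bash
cat >> h.py <<'E'
def tipstat():
    p,r,s=cur();X=p+r.apply([0,0,.1135]);B=np.stack([NX,NY,NZ],1)
    kx=-r.apply([0,1,0]) # key x: tool y up to sign
    ky=-r.apply([1,0,0]);kx=np.cross(ky,NZ)
    print('t',s['time_s'],'tip mm',(X-REC2)@B*1000,'ang',np.degrees(np.arctan2(kx@NY,kx@NX)),'F',s['contact_force']@B,'M',s['moment']@B,'tau',s['tau'],'q6',s['q'][5])
    print('w',s['width'],'tilt',np.degrees(np.arccos(-r.apply([0,0,1])@NZ)))
E
python3 - <<'E'
from h import *
tipstat();go(*nutpose(.006,-14))
p,r,_=cur()
X=p+r.apply([0,0,.1135]);print(proj('scene',X),proj('top',X))
for n in('scene','top'):
    im=ctrl.capture(n);cv2.imwrite(f'pics/{n}5.png',cv2.resize(im[180:240,310:390] if n=='scene' else im[170:230,190:270],(800,600),interpolation=cv2.INTER_CUBIC))
E
```

```text
t 7.125 tip mm [-0.3892 -0.4769  5.0588] ang -13.962851393979792 F [-2.3252 -0.5382 -3.3281] M [0.0261 1.4291 0.0132] tau [ -0.1223 -19.4812  19.5299   4.3351   0.0285  -0.0007] q6 -0.2078753665540831
w 0.017007604365989068 tilt 0.09804726616766854
shift mm [-0.4 -0.3 -0.9] turn deg [-0.02 -0.1   0.04] | q [ 0.89  0.   -0.65  0.61 -0.8  -0.21]
[346.8657 213.4201] [229.1676 202.4045]
```

View pics/scene5.png

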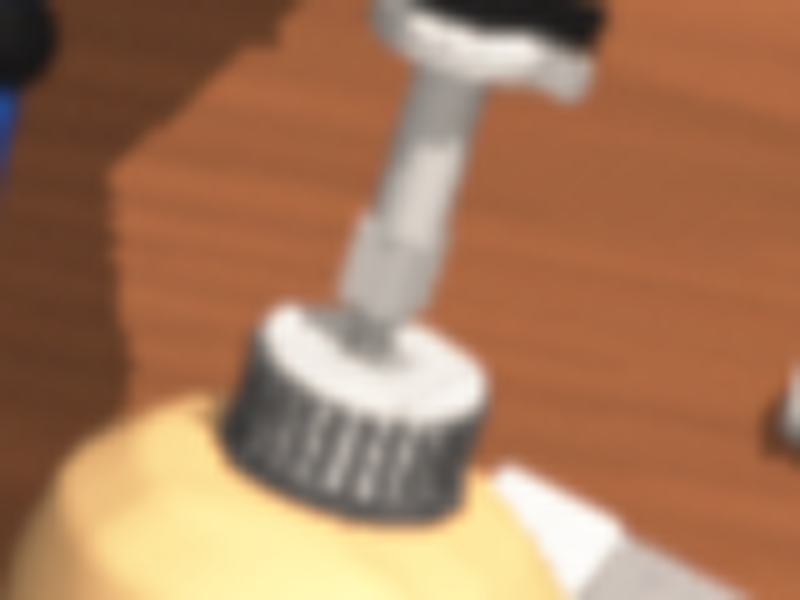

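View pics/top5.png

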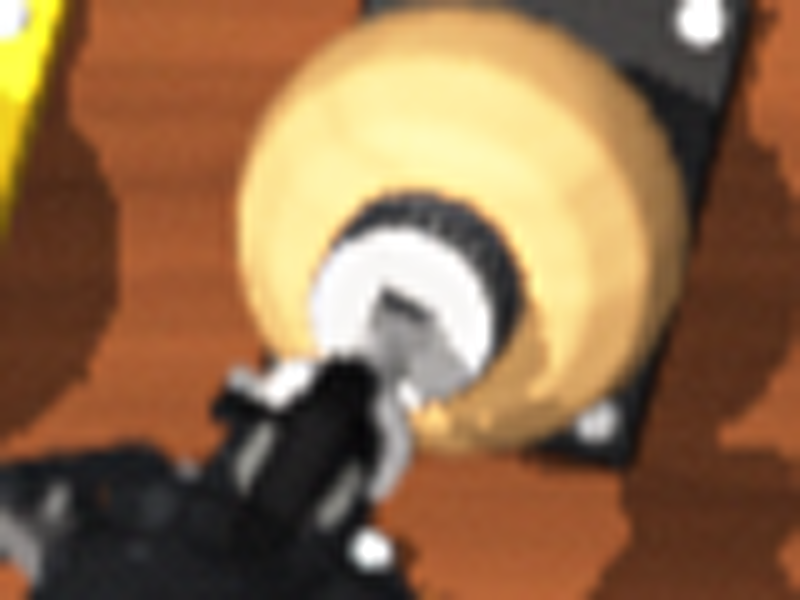

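Emit:
{"api": "servo_tool", "payload": {"targets": [[0.0,0.0,0.004,0,0,0],[0.0,0.0,0.008,0,0,0],[0.0,0.0,0.011,0,0,0],[0.0,0.0,0.011,0,0,0]]}}

```text
time_s: 7.72
tcp_pos: [0.484, 0.1849, 0.2649]
orientation: [-0.501, 0.834, -0.165, 0.163]
contact_force: [-0.7, -1.2, -3.9]
width: 0.0177
```

```bash
python3 -c "
from h import *
tipstat()"
```

```text
t 7.725 tip mm [-0.9561 -0.9163 -6.5784] ang -13.943278834131798 F [-2.12   -1.3219 -3.2877] M [0.094  1.4953 0.0627] tau [ -0.1094 -20.4043  19.3654   4.2329  -0.0286  -0.0049] q6 -0.21812080484629948
w 0.017742216540300268 tilt 0.1583584321157107
```

```bash
python3 -c "
from h import *
go(*nutpose(-.014,-14))"
```

```text
shift mm [-0.8 -0.7  7.4] turn deg [ 0.01 -0.16  0.06] | q [ 0.87  0.02 -0.67  0.62 -0.77 -0.22]
```

Emit:
{"api": "servo_tool", "payload": {"targets": [[-0.0005,-0.0005,0.002,0,0,0],[-0.0005,-0.0005,0.004,0,0,0],[-0.0005,-0.0005,0.006,0,0,0],[-0.0005,-0.0005,0.0075,0,0,0],[-0.0005,-0.0005,0.0075,0,0,0]]}}

```text
time_s: 8.35
tcp_pos: [0.488, 0.1847, 0.2588]
orientation: [-0.501, 0.834, -0.165, 0.164]
contact_force: [1.5, 0.9, -5.1]
width: 0.0175
```

```bash
python3 -c "
from h import *
tipstat()"
```

```text
t 8.35 tip mm [ -0.1671  -0.0721 -13.8391] ang -13.944871234268696 F [-1.2309  1.2221 -5.0713] M [0.6213 1.2377 0.0336] tau [ -0.439  -21.0751  18.6332   3.9293  -0.5335  -0.0139] q6 -0.2245085316611816
w 0.01746184073707117 tilt 0.09432969377478315
```

Emit:
{"api": "servo_tool", "payload": {"targets": [[0,0,0.002,0,0,0],[0,0,0.004,0,0,0],[0,0,0.006,0,0,0],[0,0,0.0075,0,0,0],[0,0,0.0075,0,0,0]]}}

```text
time_s: 8.98
tcp_pos: [0.4913, 0.1838, 0.2521]
orientation: [-0.501, 0.834, -0.165, 0.164]
contact_force: [1.3, 1.3, -3.2]
width: 0.0173
```

```bash
python3 - <<'E'
from h import *
tipstat()
for n in('scene',):
    im=ctrl.capture(n);cv2.imwrite(f'pics/{n}6.png',cv2.resize(im[170:230,310:390],(800,600),interpolation=cv2.INTER_CUBIC))
E
```

```text
t 8.975 tip mm [ -0.1641  -0.1387 -21.3372] ang -13.944582783552482 F [-0.6022  1.5758 -3.2928] M [0.8723 1.1247 0.0546] tau [ -0.8142 -21.278   17.7956   3.6004  -0.8746  -0.021 ] q6 -0.2329634604726111
w 0.017300781127300296 tilt 0.10093759770688907
```

View pics/scene6.png

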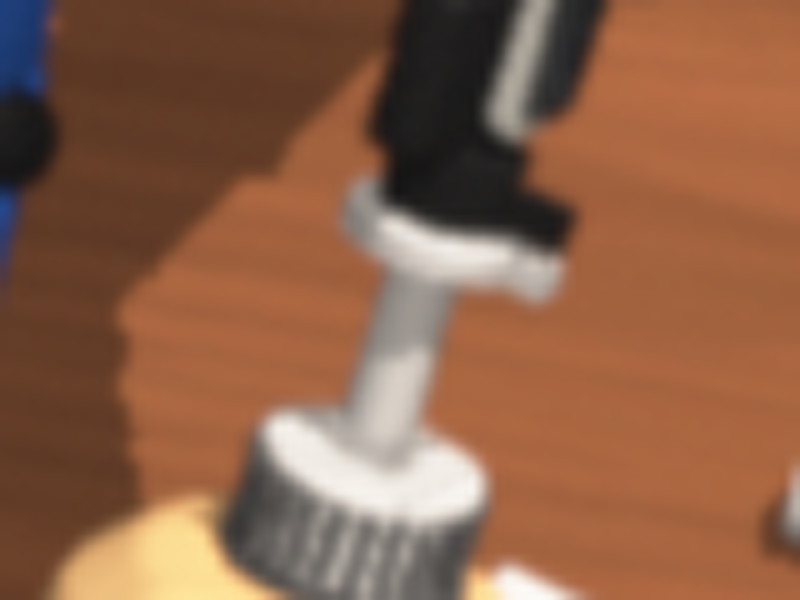

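Emit:
{"api": "servo_tool", "payload": {"targets": [[0,0,0,0,0,4],[0,0,0,0,0,8],[0,0,0,0,0,10],[0,0,0,0,0,10]]}}

```text
time_s: 9.52
tcp_pos: [0.4913, 0.1843, 0.2521]
orientation: [-0.427, 0.874, -0.15, 0.178]
contact_force: [0.4, 4.9, -4.6]
width: 0.0171
```

```bash
python3 -c "
from h import *
tipstat()"
```

```text
t 9.525 tip mm [ -0.3417   0.5639 -21.2312] ang -23.905582972312246 F [-2.7612  4.8357 -3.7566] M [1.8871 1.8699 0.011 ] tau [ -2.5021 -21.7404  17.4448   3.7774  -1.8216  -0.1075] q6 -0.4069427239160735
w 0.017065248317876713 tilt 0.04073031247799228
```

Emit:
{"api": "servo_tool", "payload": {"targets": [[0,0,0,0,0,3],[0,0,0,0,0,6],[0,0,0,0,0,8],[0,0,0,0,0,8]]}}

```text
time_s: 10.02
tcp_pos: [0.4912, 0.1842, 0.2521]
orientation: [-0.365, 0.902, -0.137, 0.188]
contact_force: [-0.4, 6.3, -3.8]
width: 0.0173
```

```bash
python3 -c "
from h import *
tipstat()"
```

```text
t 10.025 tip mm [ -0.3732   0.3729 -21.2474] ang -31.929899570220226 F [-3.4373  6.0411 -2.5097] M [2.0221 2.072  0.053 ] tau [ -2.8079 -21.7594  17.4239   3.8433  -1.9611  -0.0928] q6 -0.546955350907387
w 0.0172701275829152 tilt 0.05392254828811587
```

```bash
python3 -c "
from h import *
p,r,s=cur();print(r.inv().apply(.8*NY-.4*NX))"
```

```text
[-0.4674  0.7626 -0.0002]
```

Emit:
{"api": "servo_tool", "payload": {"targets": [[-0.0005,0.0008,0,0,0,3],[-0.0005,0.0008,0,0,0,5],[-0.0005,0.0008,0,0,0,6],[-0.0005,0.0008,0,0,0,6]]}}

```text
time_s: 10.52
tcp_pos: [0.4911, 0.1846, 0.252]
orientation: [-0.317, 0.919, -0.127, 0.195]
contact_force: [1.3, 5.1, -4.0]
width: 0.0176
```

```bash
python3 -c "
from h import *
tipstat()"
```

```text
t 10.525 tip mm [ -0.6252   0.5958 -21.2113] ang -37.939334663555734 F [-1.7457  5.2957 -3.5648] M [1.7716 1.7671 0.0723] tau [ -2.3747 -21.5923  17.3073   3.6899  -1.7751  -0.0813] q6 -0.6536313345396677
w 0.01756805200222498 tilt 0.10486714923514834
```

Emit:
{"api": "servo_tool", "payload": {"targets": [[0,0,0,0,0,3],[0,0,0,0,0,5],[0,0,0,0,0,6],[0,0,0,0,0,6]]}}

```text
time_s: 11.02
tcp_pos: [0.491, 0.1846, 0.252]
orientation: [-0.269, 0.935, -0.117, 0.201]
contact_force: [-0.2, 4.8, -4.6]
width: 0.0172
```

```bash
python3 - <<'E'
from h import *
tipstat()
for n in('scene',):
    im=ctrl.capture(n);cv2.imwrite(f'pics/{n}7.png',cv2.resize(im[170:230,310:390],(800,600),interpolation=cv2.INTER_CUBIC))
E
```

```text
t 11.025 tip mm [ -0.6445   0.5076 -21.2372] ang -43.913257906340185 F [-3.3086  4.6503 -3.5244] M [1.8757 1.8865 0.2437] tau [ -2.7872 -21.612   17.2966   3.5522  -1.8696  -0.2794] q6 -0.7580758509527269
w 0.017229540850187994 tilt 0.11881399846191093
```

View pics/scene7.png

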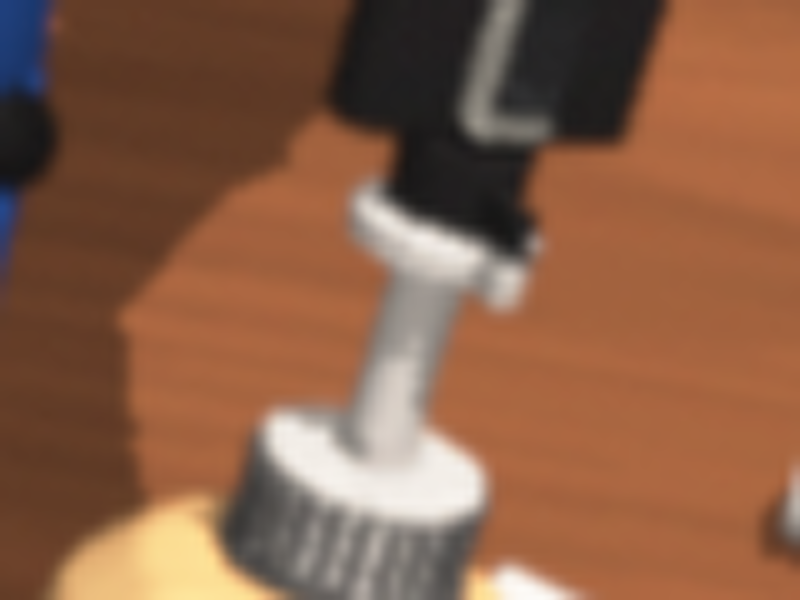

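The wrist torque has risen to 0.28 N m, so the nut has come hard up. I go on in small steps.

Emit:
{"api": "servo_tool", "payload": {"targets": [[0,0,0,0,0,2],[0,0,0,0,0,4],[0,0,0,0,0,4]]}}

```text
time_s: 11.45
tcp_pos: [0.491, 0.1844, 0.252]
orientation: [-0.235, 0.944, -0.11, 0.205]
contact_force: [0.9, 4.0, -4.7]
width: 0.0175
```

```bash
python3 -c "
from h import *
tipstat()"
```

```text
t 11.45 tip mm [ -0.5894   0.264  -21.2441] ang -47.96488508483923 F [-2.2076  4.1413 -4.1244] M [1.7274 1.6386 0.39  ] tau [ -2.5631 -21.5181  17.2672   3.3196  -1.7128  -0.4545] q6 -0.8286863194720151
w 0.017533723782508528 tilt 0.1441118905359469
```

Emit:
{"api": "servo_tool", "payload": {"targets": [[0,0,0,0,0,2],[0,0,0,0,0,4],[0,0,0,0,0,4]]}}

```text
time_s: 11.82
tcp_pos: [0.491, 0.1843, 0.252]
orientation: [-0.202, 0.951, -0.103, 0.208]
contact_force: [1.1, 3.8, -3.3]
width: 0.0176
```

```bash
python3 - <<'E'
from h import *
tipstat()
for n in('scene',):
    im=ctrl.capture(n);cv2.imwrite(f'pics/{n}8.png',cv2.resize(im[170:230,310:390],(800,600),interpolation=cv2.INTER_CUBIC))
E
```

```text
t 11.825 tip mm [ -0.6395   0.2357 -21.2509] ang -51.98754564182677 F [-1.3984  3.9405 -2.9862] M [1.7114 1.683  0.4391] tau [ -2.5374 -21.3543  17.2859   3.3218  -1.6254  -0.4537] q6 -0.8987399170562137
w 0.017591963446409845 tilt 0.1445077665402746
```

View pics/scene8.png

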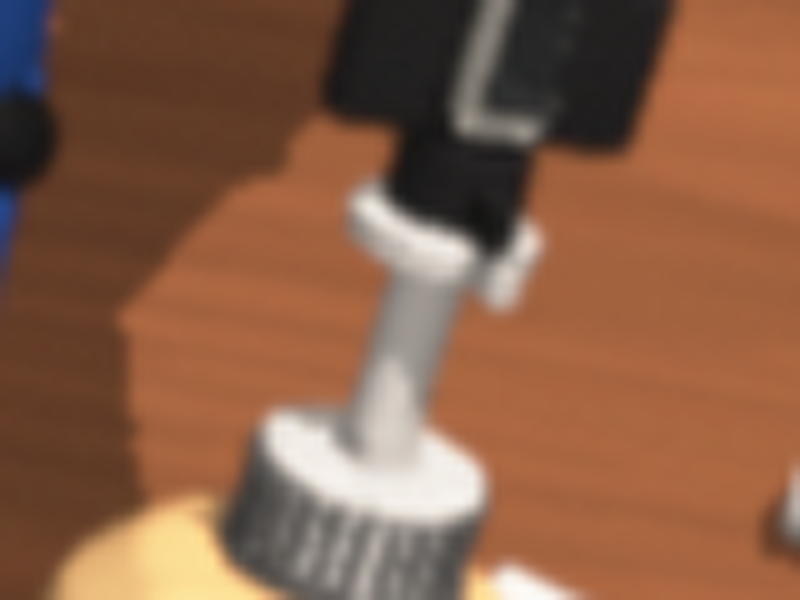

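The torque has levelled off at 0.45 N m. The steel lug stays at crop (510,280) while the black lug moves off it, so the clutch is slipping. I add a little margin.

Emit:
{"api": "servo_tool", "payload": {"targets": [[0,0,0,0,0,3],[0,0,0,0,0,6],[0,0,0,0,0,9],[0,0,0,0,0,9],[0,0,0,0,0,9]]}}

```text
time_s: 12.5
tcp_pos: [0.4909, 0.1843, 0.2519]
orientation: [-0.127, 0.964, -0.087, 0.216]
contact_force: [-0.0, 4.3, -3.2]
width: 0.0175
```

```bash
python3 - <<'E'
from h import *
tipstat()
p,r,_=cur();ax=-r.apply([0,0,1]);ky=-r.apply([1,0,0]);kx=np.cross(ky,ax)
O=p-ax*(.1135-.082)
for a in(0,.1,.2,.3,.4,.5):
    print(a,(proj('scene',O+.03*(-np.sin(a)*kx+np.cos(a)*ky))-[310,170])*10)
for n in('scene',):
    im=ctrl.capture(n);cv2.imwrite(f'pics/{n}9.png',cv2.resize(im[170:230,310:390],(800,600),interpolation=cv2.INTER_CUBIC))
E
```

```text
t 12.5 tip mm [ -0.7419   0.1954 -21.2815] ang -60.91876293065289 F [-2.3935  4.1728 -2.3506] M [1.5362 1.923  0.3304] tau [ -2.6824 -21.1152  17.429    3.4326  -1.5221  -0.3839] q6 -1.0546455647040778
w 0.017540468683078635 tilt 0.1499136845495962
0 [461.2379 280.6216]
0.1 [473.3121 282.5634]
0.2 [484.9815 283.96  ]
0.3 [496.1221 284.7978]
0.4 [506.6164 285.0695]
0.5 [516.3551 284.7744]
```

View pics/scene9.png

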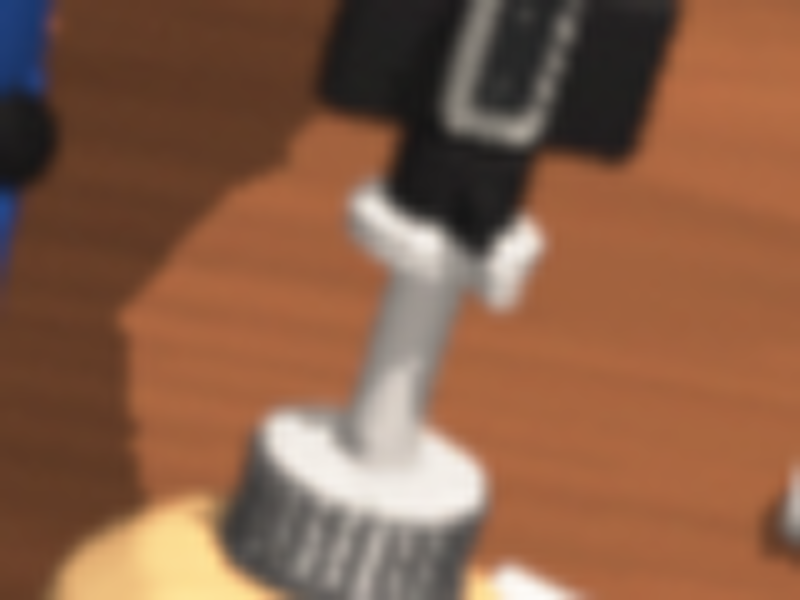

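Emit:
{"api": "servo_tool", "payload": {"targets": [[0,0,0,0,0,-4],[0,0,0,0,0,-8],[0,0,0,0,0,-9],[0,0,0,0,0,-9]]}}

```text
time_s: 13.05
tcp_pos: [0.4909, 0.184, 0.2518]
orientation: [-0.202, 0.952, -0.103, 0.208]
contact_force: [0.8, 2.8, -3.3]
width: 0.0174
```

```bash
python3 -c "
from h import *
tipstat()"
```

```text
t 13.05 tip mm [ -0.7618  -0.153  -21.4188] ang -52.03671475031003 F [-1.3939  2.8694 -2.9506] M [ 1.2743  1.5602 -0.0193] tau [ -1.6354 -21.29    17.5933   3.7041  -1.2611   0.0245] q6 -0.8992900087822087
w 0.01741708271659642 tilt 0.18662508767506564
```

Torque is released and only light side forces remain. I withdraw along the axis.

Emit:
{"api": "servo_tool", "payload": {"targets": [[0,0,-0.005,0,0,0],[0,0,-0.012,0,0,0],[0,0,-0.025,0,0,0],[0,0,-0.045,0,0,0],[0,0,-0.07,0,0,0],[0,0,-0.09,0,0,0],[0,0,-0.09,0,0,0]]}}

```text
time_s: 13.92
tcp_pos: [0.4509, 0.1943, 0.3339]
orientation: [-0.202, 0.951, -0.102, 0.209]
contact_force: [-0.1, -0.0, -4.3]
width: 0.0176
```

```bash
python3 - <<'E'
from h import *
tipstat()
im=ctrl.capture('scene');cv2.imwrite('pics/scene10.png',cv2.resize(im[140:230,290:410],(800,600),interpolation=cv2.INTER_CUBIC))
im=ctrl.capture('top')
# recess square now
u=np.array([[-1,-1],[1,-1],[1,1],[-1,1]])*.04;L=500;K=L/.08
H=cv2.getPerspectiveTransform(np.float32([proj('top',REC+a*NX+b*NY) for a,b in u]),np.float32([[(a+.04)*K,(b+.04)*K] for a,b in u]))
w=cv2.warpPerspective(im,H,(L,L),flags=cv2.INTER_CUBIC);cv2.imwrite('pics/rect2.png',w)
go([.588,-.194,.29],toolM(DN,yv(KYAW+270)))
go([.588,-.194,.36],toolM(DN,yv(KYAW+270)))
E
```

```text
t 13.925 tip mm [-0.2886  0.3769 70.4458] ang -52.01553094543357 F [-2.0171 -0.0361 -3.8414] M [ 0.044   1.5234 -0.0297] tau [  0.1257 -17.4361  21.519    5.1814  -0.0398   0.0125] q6 -0.8350390298737174
w 0.01755456312936891 tilt 0.037199895162417444
shift mm [  66.2 -382.8  140.8] turn deg [-23.77  13.72 -42.22] | q [ 0.97 -0.07 -0.57  0.54 -0.98 -0.84]
shift mm [  41.4 -402.5   78.3] turn deg [-23.77  13.72 -42.22] | q [ 0.97 -0.07 -0.57  0.54 -0.98 -0.84]
```

View pics/scene10.png

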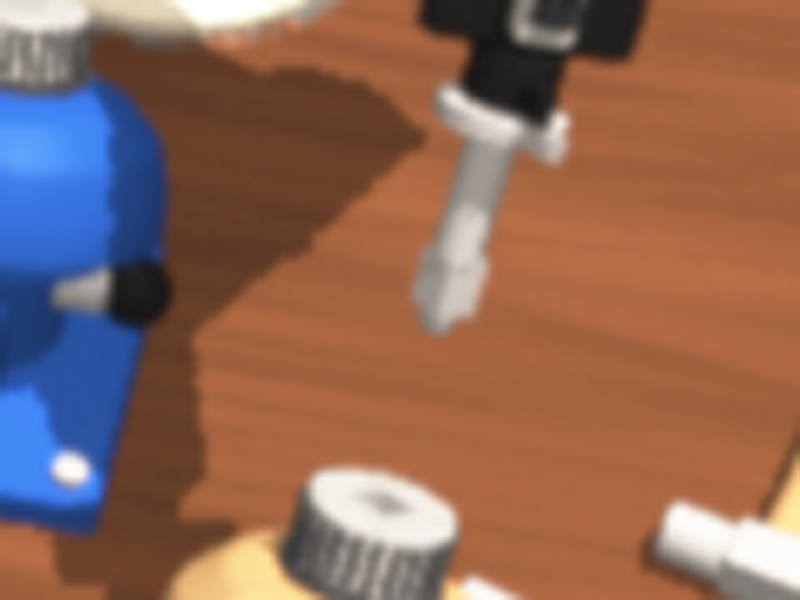

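View pics/rect2.png

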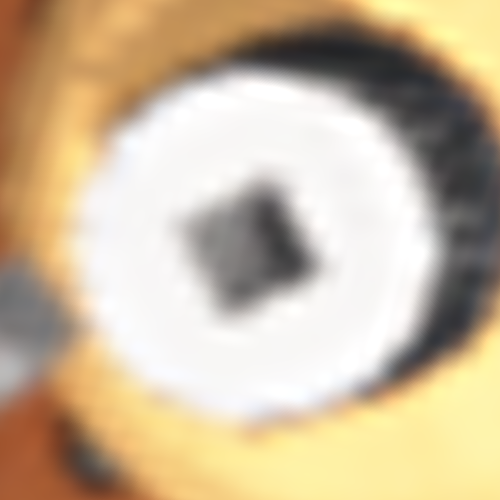

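Emit:
{"api": "servo_tool", "payload": {"targets": [[0.0,0.0,-0.03,0,0,0],[0.002,-0.05,-0.02,-3,2,-6],[0.008,-0.11,-0.005,-7,4,-12],[0.014,-0.17,0.01,-11,6.5,-20],[0.022,-0.23,0.028,-15,8.5,-27],[0.03,-0.29,0.045,-19,11,-34],[0.036,-0.35,0.062,-22,13,-39],[0.0414,-0.39,0.0783,-23.8,13.7,-42.2],[0.0414,-0.4025,0.0783,-23.8,13.7,-42.2],[0.0414,-0.4025,0.0783,-23.8,13.7,-42.2],[0.0414,-0.4025,0.0783,-23.8,13.7,-42.2],[0.0414,-0.4025,0.0783,-23.8,13.7,-42.2]]}}

```text
time_s: 15.52
tcp_pos: [0.5886, -0.193, 0.3592]
orientation: [-0.552, 0.834, 0.001, 0.0]
contact_force: [-0.2, 0.3, -3.4]
width: 0.0175
```

```bash
python3 - <<'E'
from h import *
s=cur()[2];print(s['time_s'],s['tcp_pos'],s['contact_force'],s['moment'],s['width'])
go([.588,-.194,.225],toolM(DN,yv(KYAW+270)))
E
```

```text
15.525 [ 0.5886 -0.193   0.3592] [-0.238   0.3449 -3.4468] [-0.0068  0.0074 -0.0451] 0.017521572959003678
shift mm [  1.4  -0.1 134.2] turn deg [0.12 0.08 0.02] | q [-0.06  0.32  0.23 -0.   -1.48  1.23]
```

Emit:
{"api": "servo_tool", "payload": {"targets": [[0.001,0,0.05,0.1,0,0],[0.001,0,0.1,0.1,0,0],[0.001,0,0.13,0.1,0,0],[0.001,0,0.134,0.1,0,0],[0.001,0,0.134,0.1,0,0],[0.001,0,0.134,0.1,0,0]]}}

```text
time_s: 16.27
tcp_pos: [0.59, -0.1936, 0.2289]
orientation: [-0.553, 0.833, -0.002, 0.003]
contact_force: [-0.9, -0.9, -4.1]
width: 0.0176
```

```bash
python3 - <<'E'
from h import *
s=cur()[2];print(s['time_s'],s['tcp_pos'],s['contact_force'],s['moment'],s['width'])
go([.588,-.194,.2],toolM(DN,yv(KYAW+270)))
p,r,_=cur();X=p+r.apply([0,0,.1135]);print(X,(proj('scene',X)-[160,180])*10,'hole pred',(proj('scene',[.588,-.194,.086])-[160,180])*10)
im=ctrl.capture('scene');cv2.imwrite('pics/scene11.png',cv2.resize(im[180:240,160:240],(800,600),interpolation=cv2.INTER_CUBIC))
im=ctrl.capture('top');cv2.imwrite('pics/top11.png',cv2.resize(im[160:220,310:390],(800,600),interpolation=cv2.INTER_CUBIC))
im=cv2.imread('pics/scene3_full.png');cv2.imwrite('pics/hole.png',cv2.resize(im[180:240,160:240],(800,600),interpolation=cv2.INTER_CUBIC))
E
```

```text
16.275 [ 0.59   -0.1936  0.2289] [-0.9075 -0.9276 -4.0999] [-0.0125  0.0071 -0.0039] 0.017634977707417884
shift mm [ 1.3  1.9 28.9] turn deg [-0.38  0.18  0.09] | q [-0.06  0.38 -0.01 -0.   -1.18  1.23]
[ 0.5908 -0.1936  0.1154] [399.7499 396.0805] hole pred [417.4482 459.1698]
```

View pics/scene11.png

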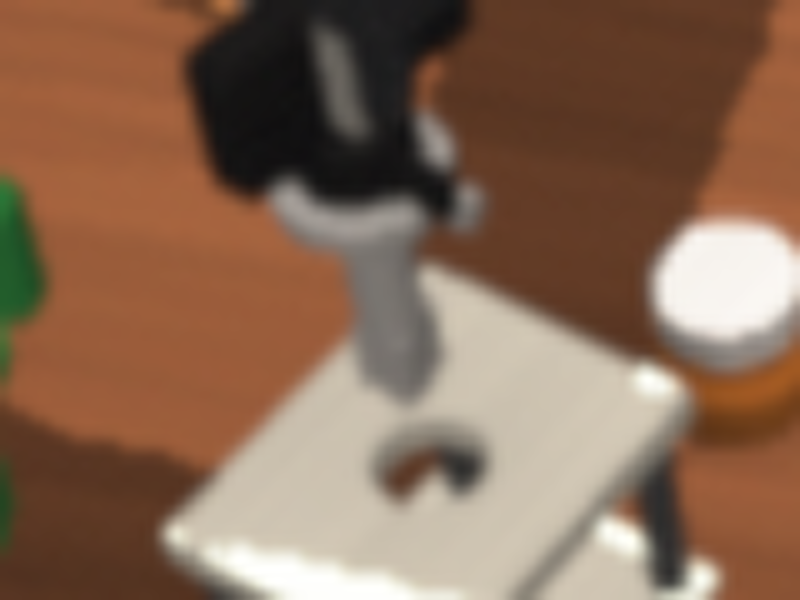

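View pics/hole.png

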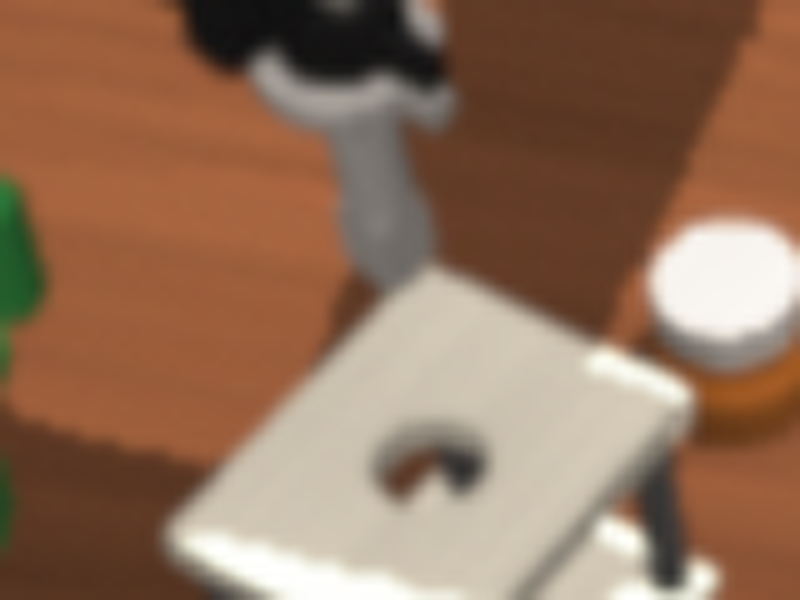

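```bash
python3 - <<'E'
from h import *
print(onz('scene',(160+42.65,180+45.9),.086))
s=cur()[2];print(s['time_s'],s['tcp_pos'])
go([.588,-.1925,.207],toolM(DN,yv(KYAW+270)))
E
```

```text
[ 0.5874 -0.1917  0.086 ]
16.375 [ 0.5896 -0.1937  0.2283]
shift mm [-0.4  2.1 21.3] turn deg [-0.31  0.17  0.06] | q [-0.06  0.38 -0.01 -0.   -1.18  1.23]
```

Emit:
{"api": "servo_tool", "payload": {"targets": [[-0.0005,0.0018,0.01,-0.2,0.1,0],[-0.0005,0.0018,0.018,-0.2,0.1,0],[-0.0005,0.0018,0.021,-0.2,0.1,0],[-0.0005,0.0018,0.021,-0.2,0.1,0],[-0.0005,0.0018,0.021,-0.2,0.1,0]]}}

```text
time_s: 17.0
tcp_pos: [0.5878, -0.1926, 0.2058]
orientation: [-0.552, 0.834, 0.0, 0.0]
contact_force: [-0.2, -0.2, -3.4]
width: 0.0176
```

```bash
python3 - <<'E'
from h import *
s=cur()[2];print(s['time_s'],s['tcp_pos'],s['contact_force'])
go([.588,-.1925,.16],toolM(DN,yv(KYAW+270)))
go([.588,-.1925,.1225],toolM(DN,yv(KYAW+270)))
p,r,_=cur();X=p+r.apply([0,0,.1135]);print(X)
im=ctrl.capture('scene');cv2.imwrite('pics/scene12.png',cv2.resize(im[180:240,160:240],(800,600),interpolation=cv2.INTER_CUBIC))
E
```

```text
17.0 [ 0.5878 -0.1926  0.2058] [-0.179  -0.1969 -3.4494]
shift mm [-0.2 -0.2 45.8] turn deg [0.02 0.03 0.05] | q [-0.06  0.39 -0.05 -0.   -1.13  1.23]
shift mm [-0.1 -0.2 83.3] turn deg [0.02 0.03 0.05] | q [-0.06  0.39 -0.05 -0.   -1.13  1.23]
[ 0.5878 -0.1925  0.0923]
```

View pics/scene12.png

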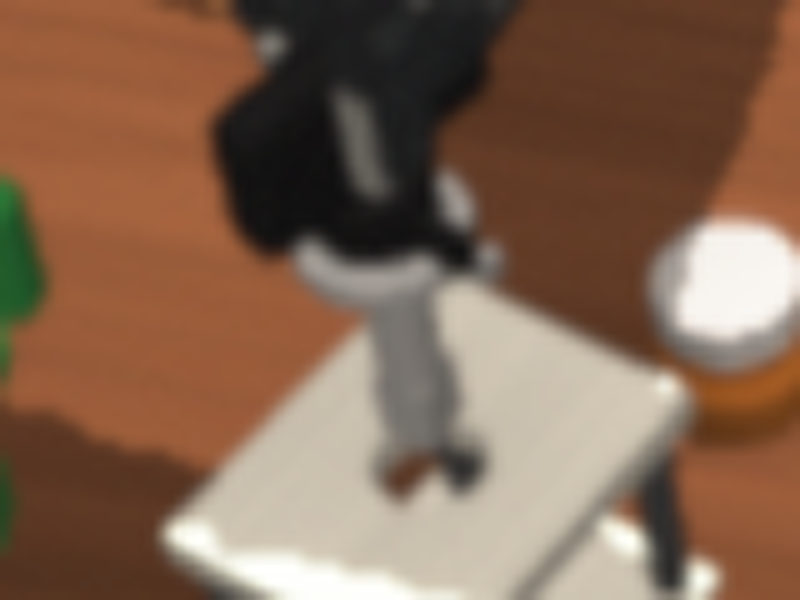

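Emit:
{"api": "servo_tool", "payload": {"targets": [[0,0,0.008,0,0,0],[0,0,0.016,0,0,0],[0,0,0.026,0,0,0],[0,0,0.038,0,0,0],[0,0,0.05,0,0,0],[0,0,0.05,0,0,0],[0,0,0.05,0,0,0]]}}

```text
time_s: 17.92
tcp_pos: [0.5878, -0.1926, 0.1558]
orientation: [-0.552, 0.834, 0.0, 0.0]
contact_force: [-0.2, 0.3, -3.5]
width: 0.0174
```

```bash
python3 - <<'E'
from h import *
s=cur()[2];print(s['time_s'],s['tcp_pos'],s['contact_force'],s['moment'])
go([.588,-.1925,.1225],toolM(DN,yv(KYAW+270)))
E
```

```text
17.925 [ 0.5878 -0.1926  0.1558] [-0.1849  0.2697 -3.4802] [-0.0044  0.0032 -0.0107]
shift mm [-0.1 -0.1 33.3] turn deg [0.02 0.02 0.06] | q [-0.06  0.43 -0.11 -0.   -1.02  1.23]
```

Emit:
{"api": "servo_tool", "payload": {"targets": [[0,0,0.01,0,0,0],[0,0,0.02,0,0,0],[0,0,0.028,0,0,0],[0,0,0.0335,0,0,0],[0,0,0.0335,0,0,0],[0,0,0.0335,0,0,0]]}}

```text
time_s: 18.68
tcp_pos: [0.5877, -0.1924, 0.122]
orientation: [-0.552, 0.834, 0.0, 0.0]
contact_force: [0.3, -0.6, -3.2]
width: 0.0174
```

```bash
python3 - <<'E'
from h import *
s=cur()[2];print(s['time_s'],s['tcp_pos'],s['contact_force'],s['moment'])
E
```

```text
18.675 [ 0.5877 -0.1924  0.122 ] [ 0.2637 -0.6268 -3.1654] [ 0.0807 -0.0874 -0.0119]
```

Emit:
{"api": "servo_tool", "payload": {"targets": [[0,0,0.0005,0,0,0],[0,0,0.001,0,0,0],[0,0,0.001,0,0,0]]}}

```text
time_s: 19.05
tcp_pos: [0.5877, -0.1925, 0.1219]
orientation: [-0.552, 0.834, 0.0, 0.0]
contact_force: [-2.8, 0.7, 4.3]
width: 0.0173
```

Emit:
{"api": "servo_tool", "payload": {"targets": [[0,0,0,0,0,0],[0,0,0,0,0,0],[0,0,0,0,0,0],[0,0,0,0,0,0],[0,0,0,0,0,0],[0,0,0,0,0,0],[0,0,0,0,0,0],[0,0,0,0,0,0]], "hand": 100}}

```text
time_s: 20.05
tcp_pos: [0.5875, -0.1924, 0.121]
orientation: [-0.552, 0.834, 0.001, -0.0]
contact_force: [0.3, 0.3, 0.2]
width: 0.085
```

Emit:
{"api": "servo_tool", "payload": {"targets": [[0,0,-0.01,0,0,0],[0,0,-0.03,0,0,0],[0,0,-0.06,0,0,0],[0,0,-0.1,0,0,0],[0,0,-0.14,0,0,0],[0,0,-0.18,0,0,0],[0,0,-0.18,0,0,0]]}}

```text
time_s: 20.92
tcp_pos: [0.5891, -0.1931, 0.3064]
orientation: [-0.552, 0.834, -0.003, 0.003]
contact_force: [0.1, 0.0, -0.7]
width: 0.0853
```

```bash
python3 - <<'E'
from h import *
s=cur()[2];print(s['time_s'],s['tcp_pos'],s['contact_force'],s['width'])
print('hole',(proj('scene',[.588,-.1925,.086])-[160,170])*10,'handle top ctr',(proj('scene',[.588,-.1925,.161])-[160,170])*10)
im=ctrl.capture('scene');cv2.imwrite('pics/scene13.png',cv2.resize(im[170:230,160:240],(800,600),interpolation=cv2.INTER_CUBIC));cv2.imwrite('pics/scene13f.png',im)
im=ctrl.capture('top');cv2.imwrite('pics/top13.png',im)
E
```

```text
20.925 [ 0.5891 -0.1931  0.3064] [ 0.0714  0.0336 -0.7283] 0.0852546707556591
hole [422.782  560.2416] handle top ctr [382.5605 372.3169]
```

View pics/scene13.png

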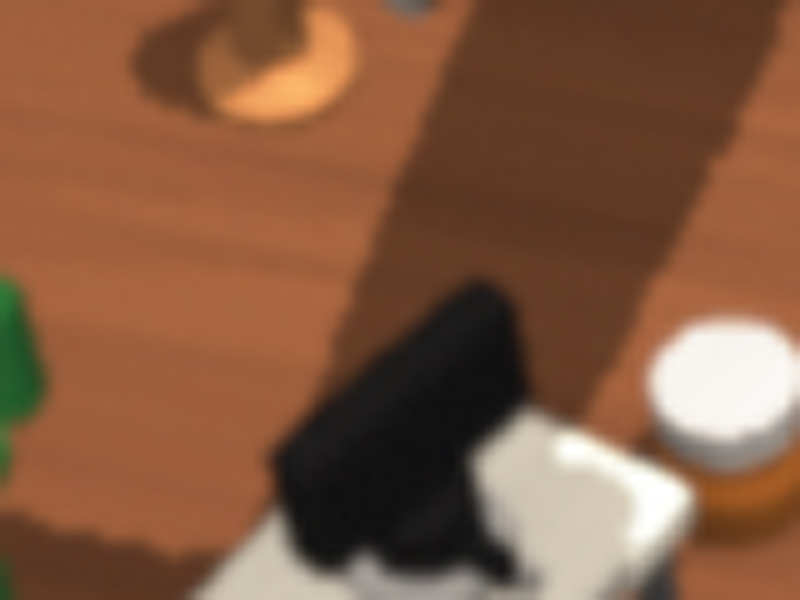

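View pics/scene13f.png

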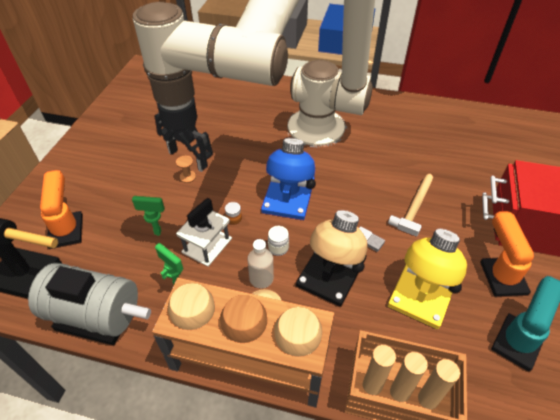

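```bash
python3 - <<'E'
from h import *
im=cv2.imread('pics/scene13f.png');t=cv2.imread('pics/top13.png')
k=[]
for a in(0,.2,.4,.6):
    O=np.array([.588,-.1925,.09]);kx=yv(KYAW);ky=yv(KYAW+90);print(a,(proj('scene',O+.03*(-np.sin(a)*kx+np.cos(a)*ky))-[185,205])*10,(proj('top',O+.03*(-np.sin(a)*kx+np.cos(a)*ky))-[327,165])*10)
cv2.imwrite('pics/p1.png',np.hstack([cv2.resize(im[205:245,185:225],(400,400),interpolation=cv2.INTER_CUBIC),cv2.resize(t[165:205,327:367],(400,400),interpolation=cv2.INTER_CUBIC)]))
E
```

```text
0 [254.1302 254.3868] [109.2453 188.2269]
0.2 [268.0984 239.0854] [103.7459 205.7786]
0.4 [278.0856 222.3368] [101.8725 224.1057]
0.6 [283.7252 204.8304] [103.7027 242.4782]
```

View pics/p1.png

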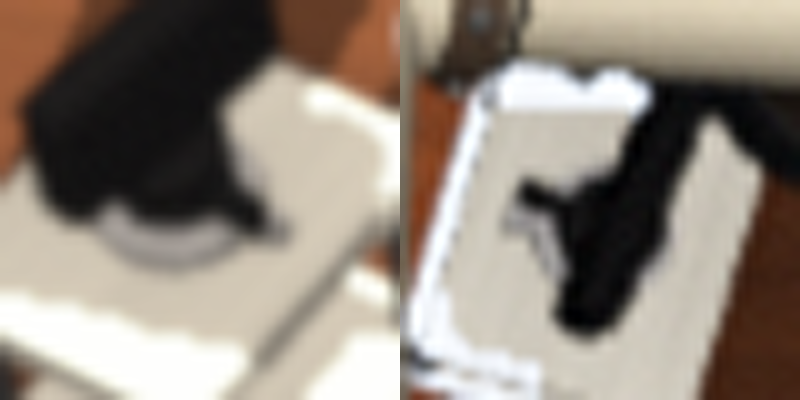

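View pics/top13.png

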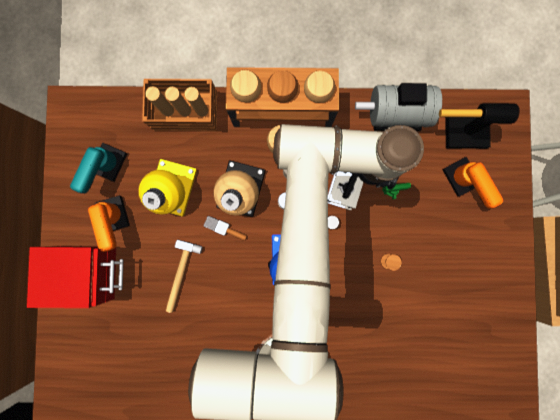

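The steel lug sits about 0.25 to 0.35 rad past the black lug: scene crop (280,235), top crop (112,220). The collar is on the plate, the gripper is clear and the bystanders look unmoved. I hand in the job.

```bash
python3 -c "
from rig import ctrl
print(ctrl.finish_job(), ctrl.get_state()['time_s'])"
```

```text
the job is handed in; nothing more can be done
the job is handed in; nothing more can be done
```

I tightened the nut until the torque key's clutch slipped, then stood the key back in its holder and handed the job in. The last arm move ended at about 21 s of the 70 s allowed. `finish_job` gives no verdict, so the result rests on the checks below.

- **Engaging:** I put the square drive about 21 mm deep in the nut's recess, measured from the key's tip.
- **Tightening:** I turned the key about 47° clockwise in all. The wrist torque rose and levelled off at about 0.45 N m while the steel lug stopped turning with the handle, so I stopped there.
- **Slip:** In the last pictures the steel lug sits about 0.25 rad (scene view) to 0.35 rad (top view) past the black lug. The two views differ by about 0.1 rad, but both are inside the 0.06 to 0.85 rad limits.
- **Nut:** Its square had turned about 20° and stayed there after I backed off 9°, within the key's play, and withdrew. I inferred that it is tight from the torque and this picture; the collet's travel could not be measured.
- **Key and bench:** The key stands upright with its collar on the plate. The gripper is open and well clear, at about 0.31 m height. No bystander looked moved in the final views, which I compared by eye; the arm hid part of the top view.

No check failed. The only unplanned contact was a light side force of about 6 N at the recess while turning, which I eased by shifting under 1 mm.

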